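# Load a staple strip into the carton stapler and close the rail

## Task

Load the carton stapler on the packing bench: take the wide staple strip (not the narrow one), press its tail back against the sprung follower, let it down over the core rail until it sits right home with its front end under the lip of the nose, and let go; then push the rail all the way in until the catch snaps and holds it. The strip is only glued together, so feel your way and press no harder than a thumb would, and leave everything else on the bench where it is.

Things in the scene. Friction and masses are not known exactly. Their poses are not given: they have to be found in the camera images.
- stapler: Carton stapler bolted to the bench, 280 long. Origin: on the bench under the nose's stop face, frame centre line; x from nose back along the magazine, y across, z up. Magazine floor z 70. Its magazine (core, nose, follower, rail, catch) is clamped across the frame wherever it suits the anvil: up to 6 mm either side of y 0, not measured, find it by feel. Sizes here are in mm, in this frame.
- strip_home (a point): Frame point (50, 0, 78.5): where the strip's centre comes when home, but for the magazine's sideways offset. The strip then straddles the core rail (29 wide, x 0 to 140, floor z 70 to top z 83, edges chamfered 1.3) with its legs on the floor and its front on the stop face. Low walls outside the legs: y 19.5 to 21.5 either side, 4 high.
- nose_lip (a point): Frame point (8, 0, 92.5): rear top edge of the lip, which reaches over x 0 to 8, underside z 88.5, top z 92.5. Stop face at x 0. Nose block x -20 to 0, top z 92.5. Head housing x -62 to -20, top z 123. So a strip goes down behind the lip (front end beyond x 8) and then slides forward under it.
- follower (a joint): Travel of the sprung follower on the rail, m: 0 free, up to 0.090 pushed back (+x); spring 3 N + 60 N/m, damped. Steel, 34 wide, z 71 to 87, with a tab 20 wide up to z 110, front face at x = 14 + rail + follower (mm). Pushed back, it first slides the rail right out. Free room is less than the strip's length, so the strip's tail must push it back; let go, it pushes the strip home.
- rail (a joint): The rail with the follower, m: 0 home, 0.080 right out (start near it). End block 35 wide, x 116 to 136 + rail (mm), z 71 to 89; on it a black thumb plate 30 wide, 10 thick (x 124 to 134 + rail), z 89 to 119. Push it to the nose (-x): friction 1 N, spring 3 to 8 N with a strip in, and near home a side catch adds 4 N, snaps and holds. Home is a hard stop; let go short of it, it springs back.
- wide_strip_mid (a point): Centre of the wide staple strip, half-way up: glued copper-coated staples, an inverted U 100 long (x), 35 wide (y), 17 high (z up), legs 2.25 thick, 30.5 between the legs, crown 2.5 thick, about 90 g; both ends alike. Lies legs down on the bench. It breaks when pressed against the stapler with 30 N.
- narrow_strip_mid (a point): Centre of the narrow staple strip, half-way up: the same but 19 wide and 13 high, does not fit. Leave it alone. The two strips lie in either order.
- tape_roll: Roll of packing tape standing on its flat side, 110 across, 48 high. Leave it alone.
- marker: Marker pen lying on the bench, 133 long, 17 thick. Leave it alone.
- screwdriver: Screwdriver lying on the bench, 190 long. Leave it alone.
- carton: Closed carton 120 x 160 x 70 high. Leave it alone.
- dispenser: Desk tape dispenser 150 x 70, 107 high. Leave it alone.
Things that resemble listed ones, but are neither listed nor needed, are in the scene too. Leave any white look-alike of the part that bears wide_strip_mid alone.

How it is judged (in metres and radians):
On the way:
1. the wide strip sits home in the magazine, tail against the follower, let go, with the rail still drawn out (x of wide_strip_mid in the frame of stapler between 0.048 and 0.0525 m and y of wide_strip_mid in the frame of stapler between -0.0085 and 0.0085 m and z of wide_strip_mid in the frame of stapler between 0.0765 and 0.08 m and angle between the x axis of wide_strip_mid and the x axis of stapler, either way round below 0.06 rad and angle between wide_strip_mid's own z axis and vertical below 0.05 rad and value of joint rail above 0.05 m and contact force between the fingers and wide_strip below 0.1 N), for 0.3 s.
At the end, for the whole second after the job is handed in: The rail is held home by its catch (within 3 mm of fully in) and at rest; the wide strip sits home: legs on the magazine floor (height within 1.5 mm), front end on the stop face (within 2.5 mm), straight over the core rail, at rest (x of wide_strip_mid in the frame of stapler between 0.048 and 0.0525 m and y of wide_strip_mid in the frame of stapler between -0.0085 and 0.0085 m and z of wide_strip_mid in the frame of stapler between 0.0765 and 0.08 m and angle between the x axis of wide_strip_mid and the x axis of stapler, either way round below 0.06 rad and angle between wide_strip_mid's own z axis and vertical below 0.05 rad and value of joint rail below 0.003 m and velocity of joint rail below 0.01 m/s and linear speed of wide_strip below 0.01 m/s); the robot touches nothing.
It fails at once if the strip in the fingers is pressed against the stapler with more than 30 N (it breaks) (contact force between wide_strip and stapler above 30 N and contact force between the fingers and wide_strip above 0.5 N).
It fails at once if the strip is crushed in the stapler (contact forces at both its ends together above 50 N) (contact force between wide_strip and stapler above 50 N).
It fails at once if the stapler is pressed or knocked by the robot with more than 35 N (contact force between any of the fingers, the arm and stapler above 35 N).
It fails at once if another thing on the bench is moved by more than 2 cm (distance of any of narrow_strip_mid, tape_roll, marker, screwdriver, carton, dispenser from where it was at the start of the episode above 0.02 m).
It also fails if it takes over 72 s, if anything falls off the work surface, if the arm or the gripper's body presses on something with over 40 N, if the wrist force passes 120 N, or if a joint passes its speed limit or range.

## Robot

A 6-joint arm with a two-finger parallel gripper is mounted at the origin on the work surface. World frame = base frame: x ahead of the robot, y to its left, z up, the work surface at z = 0. Lengths are in mm, angles in rad, forces in N, time in s.
With the tool pointing down it reaches from about 400 to 925 mm from the base axis. Payload 12.5 kg.
Tool frame: the origin (TCP) lies on the centre line of the jaws, within the pads' length; the fingertips stand 19 mm ahead of it and the grasp point (between the pads) is the TCP; y points along the fingers, x is the direction in which the jaws open and shut, and the axes are right-handed (so a half turn about y gives the same grasp; the last joint's range is limited). The gripper opens to 95 mm and grips with 3 to 60 N. Pads are 20 mm wide; open, the fingers measure 119 mm over their backs; the gripper's body (75 mm by 180 mm) begins 59 mm behind the grasp point.
Start: joints at [-1.225, 0.491, 1.559, -0, 1.092, -0.106], TCP at [272.89, -562.295, 233.661] pointing down, gripper open.
Joint ranges: [-3.1, 3.1], [-0.84, 2.19], [0.05, 2.79], [-1.13, 4.28], [0.06, 2.93], [-2.69, 2.69]. Speed limits (rad/s): [2.22, 2.22, 2.79, 3.14, 3.14, 3.14].

## Interface

Orientations are given as [roll, pitch, yaw] about the fixed x, y, z axes, in that order (R = Rz(yaw) Ry(pitch) Rx(roll)).
In Python, from cell import env gives the robot as it stands. The module is installed in compiled form; this text tells all that it offers.
- The arm moves only by the tool move_arm, never from a script. Its argument "rows" is a list of rows, each an object of numbers: "tx", "ty", "tz": the shift along the tool's x, y, z in cm; "rx", "ry", "rz": the turn, a rotation vector about the tool's x, y, z in rad; "grip": the opening in per cent of the stroke, from 0 (shut) to 100 (fully open). In form: [{"tx": .., "ty": .., "tz": .., "rx": .., "ry": .., "rz": .., "grip": ..}, ...]. A call has 1 to 10 rows; each row shifts and turns the commanded pose from where the row before left it, along the tool's axes as they then stand; what a row does not reach is not made up. A row lasts 1/12 s, in which the tool goes at most 41.7 mm and 7.16 degrees, less where a joint would pass 70% of its speed; a pose out of reach is approached as far as the arm can. A call is refused whole if a number of a shift passes 4.17 or a number of a turn 0.125, either way. A call with a gripper value outside its range is refused whole. The fingers move at their own pace and stop on an object; the grip force is fixed at half the most. Time passes only in rows, so rows that do not move let the fingers close. It gives the time, the measured TCP pose, the force and the opening at its end, in the units of the state.
- env.state(): the state, without advancing time (a new reading comes with each control period).
- env.read_camera(name): name is "side" or "top"; returns (picture, depth): 400x640x3 uint8, blue, green, red; 400x640 float32, mm along the optical axis (not along the pixel's ray), 0 where there is no reading.
- env.calibration(name): a dict with "vertical_fov" (degrees; the focal length in pixels is half the picture's height over the tangent of half this angle, whatever the lens; pixels are square), "cx", "cy" (the principal point, pixels), "dist" ([k1, k2, p1, p2, k3] as OpenCV has them; the pictures are not rectified), "eye" and "rotation" of the camera in the world. Camera axes: x right, y up, looking along -z (the intrinsics and any distortion apply to the point x, -y, -z); pixel columns grow to the right and rows downward; lengths in mm; the calibration is good to about 2 mm. A picture is of the moment at which its call begins. calibration takes no time and is no camera call.
- env.job_done(): hands the job in, once; it reports no verdict.
The state is a dict: "t": time; "joints": joint angles; "qvel": joint speeds; "tau": joint torques, N m; "eef_pos": TCP position; "tcp_rot": TCP orientation; "ft_force": force on the tool from outside, world axes, zero at the start; "moment": the same for the moment, N m; "opening": opening from 0.0 (shut) to 1.0 (fully open).
Only numpy, scipy, OpenCV 4.12 (cv2) and the standard library are available. Lean on these libraries where they do the work, as an engineer would, in place of code of your own. Each camera call takes 0.05 s, during which the arm holds its last target.

## Working session

There is one attempt and no reset: what is moved stays moved. The work goes in short steps, Python scripts to look and compute and a tool call to move; the robot and the scene stay as the last step left them, time stands still between calls to the robot, and variables do not carry over. Pictures are saved under pics/ and viewed, and the job is handed in when it is done.

Besides the shell and the picture viewer there is one more tool, called after "Request:" by a JSON object that holds its "fn" and its "kwargs". move_arm: Moves the arm, as the interface text tells. Its arguments: {"type":"object","properties":{"rows":{"type":"array"}},"required":["rows"]}

```bash
mkdir -p pics; ls; python3 - <<'E'
from cell import env
import cv2,numpy as np
print(env.state())
for n in("top","side"):
    im,d=env.read_camera(n); c=env.calibration(n); print(n,c)
    cv2.imwrite(f"pics/{n}0.png",im); np.savez(f"{n}0.npz",im=im,d=d)
E
```

```text
pics
{'t': 0.0, 'joints': array([-1.22458178e+00,  4.91538509e-01,  1.55948770e+00,  3.33833111e-06,
        1.09170939e+00, -1.05578954e-01]), 'qvel': array([-1.12307907e-03, -1.03483218e-03,  1.12216845e-04,  4.25340715e-04,
       -1.35225496e-03,  2.29238515e-06]), 'tau': array([ 1.68691422e-03, -6.12631059e+01, -2.58171380e+01,  6.93891523e-02,
        4.82673536e-02, -9.99877079e-05]), 'eef_pos': array([ 272.81196102, -562.04388886,  233.06164917]), 'tcp_rot': array([-1.57067294e+00,  1.13626938e-03, -1.11900429e+00]), 'ft_force': array([-0.35933679, -0.47414901, -0.2624819 ]), 'moment': array([ 0.02432743,  0.08438954, -0.03621365]), 'opening': 0.9994617414332794}
top {'vertical_fov': 50.45338248340742, 'cx': 326.5700247452367, 'cy': 201.2480407349819, 'dist': array([0.03140611, 0.        , 0.        , 0.        , 0.        ]), 'eye': array([ 279.02434292,  -45.94766666, 1262.48376581]), 'rotation': array([ 1.97994064e-01, -1.21470076e-03, -1.55360252e+00])}
side {'vertical_fov': 48.08753750579117, 'cx': 323.03443852646063, 'cy': 199.70451413356338, 'dist': array([-0.10868296,  0.        ,  0.        ,  0.        ,  0.        ]), 'eye': array([ -157.11034452, -1053.69981317,   876.1445926 ]), 'rotation': array([ 0.99508723,  0.00820637, -0.59511786])}
```

View pics/top0.png

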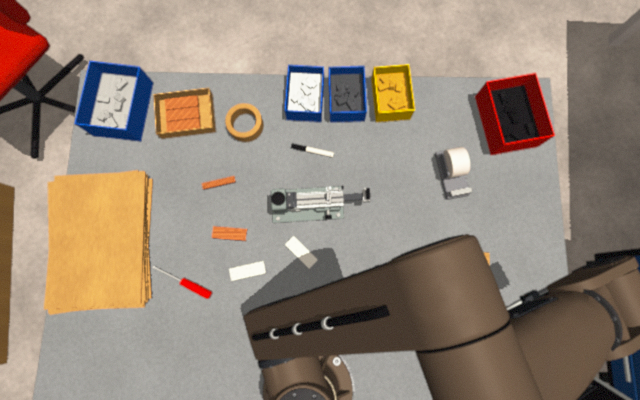

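View pics/side0.png

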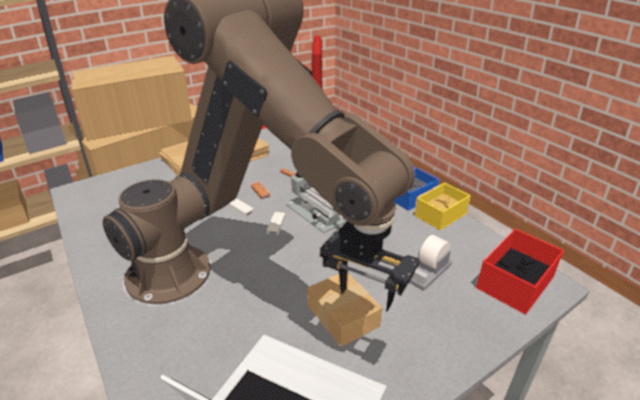

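```bash
cat > h.py <<'E'
import numpy as np,cv2
from scipy.spatial.transform import Rotation as R
from cell import env
def K(c):
    f=200/np.tan(np.radians(c["vertical_fov"])/2); return np.array([[f,0,c["cx"]],[0,f,c["cy"]],[0,0,1.]])
def Rm(r): return R.from_euler('xyz',r).as_matrix()
def cloud(n,d):
    c=env.calibration(n); v,u=np.mgrid[0:400,0:640]
    p=cv2.undistortPoints(np.stack([u,v],-1).reshape(-1,1,2).astype(np.float64),K(c),c["dist"]).reshape(400,640,2)
    P=np.stack([p[...,0]*d,-p[...,1]*d,-d],-1)
    return P@Rm(c["rotation"]).T+c["eye"]
def ray(n,uv,z):
    c=env.calibration(n)
    p=cv2.undistortPoints(np.array(uv,float).reshape(-1,1,2),K(c),c["dist"]).reshape(-1,2)
    D=np.c_[p[:,0],-p[:,1],-np.ones(len(p))]@Rm(c["rotation"]).T
    return c["eye"]+D*((z-c["eye"][2])/D[:,2])[:,None]
def proj(n,X):
    c=env.calibration(n); Q=(np.atleast_2d(X)-c["eye"])@Rm(c["rotation"]); Q=Q*[1,-1,-1]
    return cv2.projectPoints(Q.reshape(-1,1,3),np.zeros(3),np.zeros(3),K(c),c["dist"])[0].reshape(-1,2)
E
python3 - <<'E'
from h import *
z=np.load('top0.npz'); im,d=z['im'],z['d']
cv2.imwrite('pics/crop0.png',cv2.resize(im[160:290,190:390],None,fx=4,fy=4,interpolation=cv2.INTER_CUBIC))
P=cloud('top',d); np.save('P0.npy',P)
hsv=cv2.cvtColor(im,cv2.COLOR_BGR2HSV)
m=((hsv[...,0]<14)&(hsv[...,1]>120)&(hsv[...,2]>90)).astype(np.uint8)
n,l,s,c=cv2.connectedComponentsWithStats(m)
for i in range(1,n):
    if 60<s[i,4]<800:
        q=P[l==i]; r=cv2.minAreaRect(q[:,:2].astype(np.float32)); print(c[i],s[i,4],r,np.percentile(q[:,2],[5,50,95]))
print('bench',[P[y,x] for x,y in((200,210),(350,270),(280,160))])
for x,y in((247,271),(300,250)): print(P[y,x])
E
```

```text
[218.19138756 182.21052632] 209 ((585.0669555664062, 285.9577331542969), (25.13764190673828, 98.9129409790039), 14.459845542907715) [ 8.53905987 12.85834152 16.70907662]
[229.         233.06313131] 396 ((428.7821044921875, 242.29766845703125), (98.76506805419922, 34.778480529785156), 86.084716796875) [12.78487514 16.35928306 20.70813188]
[195.38275862 287.86896552] 290 ((262.2122802734375, 165.1569366455078), (420.32830810546875, 52.1087532043457), 87.4863510131836) [16.40539755 22.79164337 28.00568257]
bench [array([498.17498632, 336.44628249,   3.44445171]), array([ 327.83655842, -115.63854292,   -3.77515741]), array([660.04143833, 103.12828264,  -0.78232505])]
[319.19704731 183.00487612  18.53804864]
[382.52451908  32.24242541  13.06262975]
```

View pics/crop0.png

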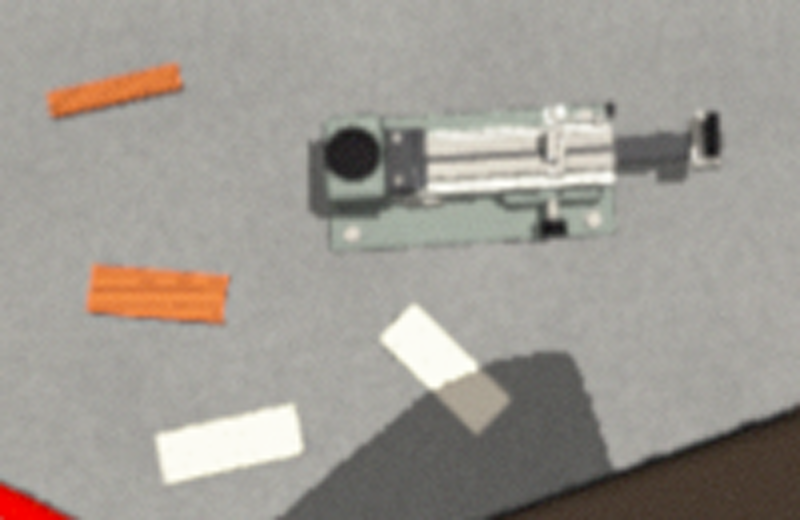

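```bash
python3 - <<'E'
from h import *
P=np.load('P0.npy'); 
sub=P[175:230,262:378]
print('rows step 2; height map')
for r in range(178,228,2): print(r,' '.join('%3d'%P[r,c,2] for c in range(264,376,3)))
z=np.load('top0.npz')
cv2.imwrite('pics/st0.png',cv2.resize(z['im'][172:228,260:380],None,fx=6.5,fy=6.5,interpolation=cv2.INTER_CUBIC))
E
```

```text
rows step 2; height map
178  -1   1  -7   0  -2  -2   0   3  -4   1  -4   3   1   0   0  -4   6   0   2  -5  -1   6   0   0   0  -3  -2   4  -3   5  -2   0  -1  -2  -2  -2  -5   3
180  -4  -2  -2  -1   1   0  -3   0  -3   0   2  -4  -3   0   1   0  -3   0   0   0  -1   0  -2   2   0  -2   0   0  -3   1  -1   0   0  -3  -1   1  -1   3
182   1  -3  -4   1   0  -4  -3  -6  -4   0   0   2   5   0  -3   4  -3   0  -3   1  -1  -1  -3  -3   0   0   0  -3   0  -2   0  -2   3   0  -3  -2   0   1
184   0  -4   0  -5   2   0  -1   0  -2   2  -3   4  -6  -2  -3  -1   3  -3   0   0   0   0  -2   0  -5  -1  -3   0  -2   5   1   1   0   0   2   0   0   0
186   2  -3   2  -3  -2   0   2   1   2  -1   1   0   4   0  -1  -1  -4  -3  -1  -2  -3  -1  -2   3  -3   7  86   0  -1  -2  -1   1   2   0   0  -2  -2   2
188   0   1   1   0   0  -1   3   0   0   0  -2   1  -1   7  -2   5   4   4   6   3   8  81  81   9  13   6  82   3   0  -1  -3   0   0  -2 114   0   0  -1
190   1  -2   0 112 115 117 112 108   4   7   4   6  10   8   7   5   8  11   3   6   9  76  80  73  77  79  -1   0  -1   1  -1  -4   0  89 
[... 2125 characters left out ...]
   4   1  44  41   7   2   8   7  -2  -2  -3  -2  -6  -2   3   0  -2   0   0
220   0   0   0   5   7   6   6   3  13   4   7   9  11   2  11   9   2   3   2  -1  -3  -5  -3   1   0   0  -5  -1   0   3   0   0   5   0   0  -1   0  -2
222   0   1  -2   9   5   4   6  -2  -3  -1   4   4   3   2  -2   0  -3  -4  -2  -5  -2  -3   0   0   0  -5   3   0   3  -3   0  -2  -3   0  -1   0  -3  -1
224   2  -1   0   0  -2   0   1  -6   1  -2   0   0   0   2   2   0   1  -3   2  -5  -2  -1   0  -5   5   0  -1   0  -5   7   0   0  -3  -1   0   0  -3  -1
226  -1  -2   0   1   0   0   0  -3   1  -2   0   4   2   4   0   1  -1  -1  -1  -4  -1   4  -1  -2   0   0   1  -4  -1   1   0  -1  -2   0   0   1  -1   4
```

View pics/st0.png

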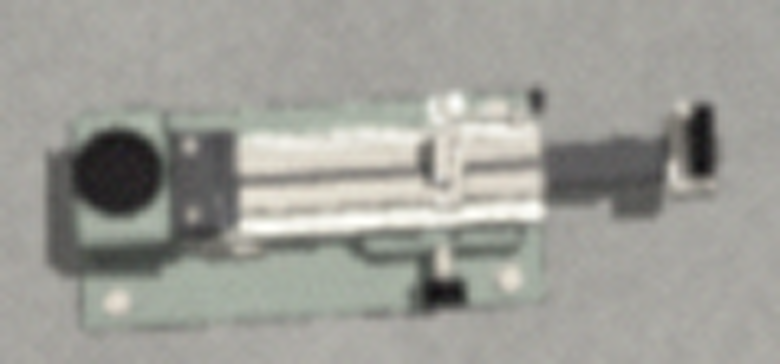

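```bash
cat > rect.py <<'E'
from h import *
def rectify(n,im,z,x0,x1,y0,y1,s=0.4):
    # cols: -y direction, rows: -x direction
    xs=np.arange(x1,x0,-s); ys=np.arange(y1,y0,-s)
    Y,X=np.meshgrid(ys,xs); pts=np.stack([X,Y,np.full_like(X,z)],-1).reshape(-1,3)
    uv=proj(n,pts).reshape(X.shape+(2,)).astype(np.float32)
    return cv2.remap(im,uv[...,0],uv[...,1],cv2.INTER_CUBIC)
E
python3 - <<'E'
from rect import *
z=np.load('top0.npz')
P=np.load('P0.npy')
print(P[198,300],P[196,372],P[216,272])
im=rectify('top',z['im'],83,460,600,-120,180,0.4)
print(im.shape); 
for i in range(0,im.shape[1],125): cv2.putText(im,str(180-int(i*.4)),(i,12),0,.4,(0,0,255),1); cv2.line(im,(i,0),(i,5),(0,0,255),1)
for j in range(0,im.shape[0],50): cv2.putText(im,str(600-int(j*.4)),(0,j+4),0,.4,(255,0,0),1)
cv2.imwrite('pics/rect0.png',im)
E
```

```text
[524.48777016  32.47629889  79.34511563] [ 550.33938079 -180.62165898    2.94773387] [483.7675531  120.02318863   2.34612544]
(350, 750, 3)
```

View pics/rect0.png

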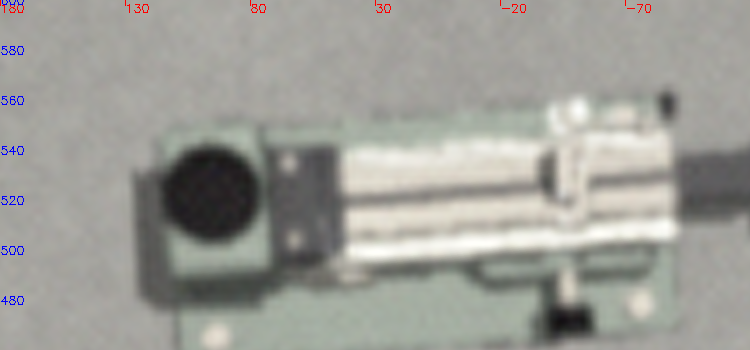

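```bash
python3 - <<'E'
from rect import *
z=np.load('top0.npz')['im']
s=.25
g=rectify('top',cv2.cvtColor(z,cv2.COLOR_BGR2GRAY),83,460,600,-120,180,s).astype(float)
# y from 35 to -30 free of fittings
ys=180-np.arange(g.shape[1])*s; 
sel=np.where((ys<38)&(ys>-28))[0]; sel2=np.where(((ys<38)&(ys>-28))|((ys<-50)&(ys>-80)))[0]
rows=np.arange(g.shape[0])
best=None
for t in np.arange(0,0.09,.0025):
    for S,nm in((sel2,'b'),):
        p=np.mean([np.interp(rows-(c-sel[0])*t,rows,g[:,c],) for c in S],0)
        v=np.sum(np.diff(p)**2)
        if best is None or v>best[0]: best=(v,t,p)
    print('%.4f %.0f'%(t,v),end='; ')
v,t,p=best
print('\nslope',t)
# x at ys[sel[0]]
for i in range(180,440,4): print('%.1f:%d'%(600-i*s,p[i]),end=' ')
E
```

```text
0.0000 534; 0.0025 553; 0.0050 576; 0.0075 601; 0.0100 630; 0.0125 660; 0.0150 693; 0.0175 728; 0.0200 765; 0.0225 804; 0.0250 845; 0.0275 888; 0.0300 933; 0.0325 981; 0.0350 1030; 0.0375 1081; 0.0400 1133; 0.0425 1187; 0.0450 1240; 0.0475 1292; 0.0500 1344; 0.0525 1394; 0.0550 1443; 0.0575 1489; 0.0600 1533; 0.0625 1573; 0.0650 1610; 0.0675 1643; 0.0700 1672; 0.0725 1696; 0.0750 1715; 0.0775 1729; 0.0800 1737; 0.0825 1740; 0.0850 1737; 0.0875 1729; 
slope 0.0825
555.0:157 554.0:157 553.0:158 552.0:160 551.0:164 550.0:169 549.0:174 548.0:178 547.0:180 546.0:181 545.0:182 544.0:182 543.0:184 542.0:187 541.0:191 540.0:199 539.0:209 538.0:218 537.0:226 536.0:229 535.0:229 534.0:228 533.0:224 532.0:220 531.0:216 530.0:214 529.0:214 528.0:214 527.0:214 526.0:212 525.0:207 524.0:198 523.0:184 522.0:166 521.0:150 520.0:141 519.0:141 518.0:151 517.0:167 516.0:184 515.0:200 514.0:212 513.0:218 512.0:219 511.0:218 510.0:214 509.0:208 508.0:199 507.0:188 506.0:180 505.0:179 504.0:187 503.0:201 502.0:217 501.0:232 500.0:242 499.0:246 498.0:244 497.0:233 496.0:212 495.0:185 494.0:157 493.0:135 492.0:123 491.0:119
```

```bash
python3 - <<'E'
from rect import *
z=np.load('top0.npz')['im']; G=cv2.cvtColor(z,cv2.COLOR_BGR2GRAY)
P=np.load('P0.npy')
a=np.arctan(0.0825); ux=np.array([np.sin(a),-np.cos(a)]); uy=np.array([np.cos(a),np.sin(a)])
o=np.array([519.4,38.])
def prof(zz,s,w):
    s=np.asarray(s); pts=o+s[:,None,None]*ux+w[None,:,None]*uy
    uv=proj('top',np.concatenate([pts,np.full(pts.shape[:2]+(1,),zz)],-1).reshape(-1,3)).astype(np.float32).reshape(len(s),len(w),2)
    return cv2.remap(G,uv[...,0],uv[...,1],cv2.INTER_CUBIC).mean(1)
w=np.r_[np.arange(-12,-3,.5),np.arange(4,12,.5)]
print('lip z92.5'); s=np.arange(-20,30,1.); print([(int(i),int(v)) for i,v in zip(s,prof(92.5,s,w))])
print('core end z83'); s=np.arange(110,170,1.); print([(int(i),int(v)) for i,v in zip(s,prof(83,s,w))])
print('plate z119'); s=np.arange(185,240,1.); print([(int(i),int(v)) for i,v in zip(s,prof(119,s,np.arange(-8,8,.5)))])
print('head/nose z123'); s=np.arange(-90,-10,2.); print([(int(i),int(v)) for i,v in zip(s,prof(123,s,np.r_[-16:-14:.5,15:17:.5]))])
# cloud in frame: plate points
sel=(P[...,2]>100)&(P[...,2]<130)
q=P[sel]; q2=q[:,:2]-o; sx=q2@ux; sy=q2@uy
h=(sx<0)&(sx>-90); k=(sx>190)&(sx<250); t=(sx>70)&(sx<190)
for m in(h,k,t):print(m.sum(),np.percentile(sx[m],[2,50,98]),np.percentile(sy[m],[2,50,98]),np.median(q[m,2]))
E
```

```text
lip z92.5
[(-20, 93), (-19, 92), (-18, 92), (-17, 92), (-16, 93), (-15, 94), (-14, 94), (-13, 93), (-12, 91), (-11, 90), (-10, 90), (-9, 90), (-8, 94), (-7, 104), (-6, 118), (-5, 138), (-4, 162), (-3, 182), (-2, 200), (-1, 209), (0, 212), (1, 213), (2, 213), (3, 212), (4, 211), (5, 211), (6, 211), (7, 211), (8, 212), (9, 212), (10, 212), (11, 212), (12, 211), (13, 211), (14, 210), (15, 210), (16, 210), (17, 210), (18, 210), (19, 210), (20, 210), (21, 210), (22, 210), (23, 210), (24, 209), (25, 209), (26, 209), (27, 208), (28, 208), (29, 208)]
core end z83
[(110, 205), (111, 205), (112, 206), (113, 206), (114, 207), (115, 207), (116, 207), (117, 206), (118, 206), (119, 206), (120, 207), (121, 208), (122, 209), (123, 209), (124, 207), (125, 200), (126, 188), (127, 173), (128, 154), (129, 136), (130, 123), (131, 112), (132, 106), (133, 104), (134, 102), (135, 103), (136, 103), (137, 104), (138, 104), (139, 104), (140, 103), (141, 103), (142, 103), (143, 103), (144, 103), (145, 103), (146, 103), (147, 103), (148, 104), (149, 105), (150, 105), (151, 106), (152, 105), (153, 104), (154, 104
[... 925 characters left out ...]
, 128), (-76, 126), (-74, 123), (-72, 126), (-70, 135), (-68, 142), (-66, 130), (-64, 104), (-62, 78), (-60, 62), (-58, 51), (-56, 46), (-54, 45), (-52, 45), (-50, 46), (-48, 53), (-46, 64), (-44, 81), (-42, 104), (-40, 128), (-38, 149), (-36, 160), (-34, 150), (-32, 122), (-30, 105), (-28, 106), (-26, 113), (-24, 118), (-22, 121), (-20, 121), (-18, 118), (-16, 118), (-14, 121), (-12, 127)]
325 [-72.64487588 -52.18145673 -33.22610233] [-30.05039922  -4.65742153  26.73889542] 117.30788117948464
43 [190.52816426 194.69756082 199.09988847] [-15.41751751  -2.18167111  13.47176851] 117.38143360759341
15 [81.99177661 84.75649402 87.03612984] [-9.71152888 -1.90367707  7.54636922] 109.64076968302106
```

```bash
cat > strip.py <<'E'
from rect import *
def strip(n,im,zt,cx,cy,r=90,s=.4):
    r_=rectify(n,im,zt,cx-r,cx+r,cy-r,cy+r,s)
    hsv=cv2.cvtColor(r_,cv2.COLOR_BGR2HSV)
    m=((hsv[...,0]<14)&(hsv[...,1]>110)&(hsv[...,2]>80)).astype(np.uint8)
    k,l,st,c=cv2.connectedComponentsWithStats(m); i=1+np.argmax(st[1:,4])
    ii=np.argwhere(l==i); xy=np.c_[cx+r-ii[:,0]*s,cy+r-ii[:,1]*s]
    return cv2.minAreaRect(xy.astype(np.float32)),xy.mean(0),r_
E
python3 - <<'E'
from strip import *
z=np.load('top0.npz')['im']
a,b,r=strip('top',z,17,429,242); print(a,b)
cv2.imwrite('pics/strip0.png',r)
E
```

```text
((428.3299865722656, 242.314208984375), (101.44071960449219, 36.11846160888672), 86.3086166381836) [428.48290339 242.46914812]
```

View pics/strip0.png

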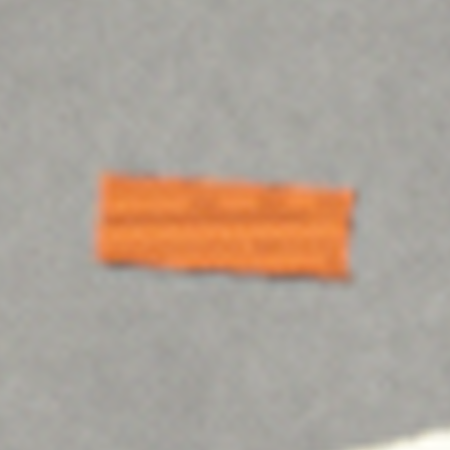

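```bash
cat > plan.py <<'E'
from h import *
import json
def plan(p0,y0,path,chunk=10):
    """path: list of (x,y,z,yaw)"""
    out=[];p=np.array(p0,float);y=y0
    for w in path:
        d=np.array(w[:3])-p; c,s=np.cos(y),np.sin(y)
        # shift along tool axes of previous pose
        r=dict(tx=round((d[0]*c+d[1]*s)/10,2),ty=round(-d[2]/10,2),tz=round((-d[0]*s+d[1]*c)/10,2),ry=round(-(w[3]-y),3))
        out.append(r)
        p=p+10*0.1*np.array([10*(r['tx']*c-r['tz']*s),10*(r['tx']*s+r['tz']*c),-10*r['ty']]); y-=r['ry']
    for i in range(0,len(out),chunk): print(json.dumps(out[i:i+chunk]).replace(' ',''))
    print('end',p,y)
def now():
    s=env.state(); Rt=Rm(s['tcp_rot']); return s['eef_pos'],np.arctan2(Rt[1,0],Rt[0,0])
E
python3 - <<'E'
from plan import *
n=26;u=np.arange(1,n+1)/n
r=625+(492-625)*u;a=np.arctan2(-562.3,272.9)+u*(np.arctan2(242.4,428.4)-np.arctan2(-562.3,272.9))
plan([272.89,-562.295,233.66],-1.119,[(R_*np.cos(A),R_*np.sin(A),233.66-110*U,-1.119+1.055*U) for R_,A,U in zip(r,a,u)])
E
```

```text
[{"tx":-0.64,"ty":0.42,"tz":3.89,"ry":-0.041},{"tx":-0.71,"ty":0.43,"tz":3.85,"ry":-0.04},{"tx":-0.81,"ty":0.42,"tz":3.8,"ry":-0.041},{"tx":-0.88,"ty":0.42,"tz":3.74,"ry":-0.04},{"tx":-0.96,"ty":0.43,"tz":3.69,"ry":-0.041},{"tx":-1.04,"ty":0.42,"tz":3.64,"ry":-0.04},{"tx":-1.12,"ty":0.42,"tz":3.59,"ry":-0.041},{"tx":-1.19,"ty":0.42,"tz":3.52,"ry":-0.041},{"tx":-1.25,"ty":0.43,"tz":3.47,"ry":-0.04},{"tx":-1.33,"ty":0.42,"tz":3.41,"ry":-0.041}]
[{"tx":-1.4,"ty":0.42,"tz":3.34,"ry":-0.04},{"tx":-1.46,"ty":0.43,"tz":3.29,"ry":-0.041},{"tx":-1.53,"ty":0.42,"tz":3.22,"ry":-0.04},{"tx":-1.59,"ty":0.42,"tz":3.15,"ry":-0.041},{"tx":-1.65,"ty":0.43,"tz":3.09,"ry":-0.041},{"tx":-1.7,"ty":0.42,"tz":3.02,"ry":-0.04},{"tx":-1.76,"ty":0.42,"tz":2.95,"ry":-0.041},{"tx":-1.81,"ty":0.43,"tz":2.88,"ry":-0.04},{"tx":-1.86,"ty":0.42,"tz":2.81,"ry":-0.041},{"tx":-1.9,"ty":0.42,"tz":2.74,"ry":-0.041}]
[{"tx":-1.96,"ty":0.42,"tz":2.67,"ry":-0.04},{"tx":-2.0,"ty":0.43,"tz":2.6,"ry":-0.041},{"tx":-2.03,"ty":0.42,"tz":2.52,"ry":-0.04},{"tx":-2.08,"ty":0.42,"tz":2.45,"ry":-0.041},{"tx":-2.12,"ty":0.43,"tz":2.38,"ry":-0.04},{"tx":-2.15,"ty":0.42,"tz":2.3,"ry":-0.041}]
end [428.1745602  242.32627676 123.66      ] -0.06399999999999964
```

Request:
{"fn": "move_arm", "kwargs": {"rows": [{"tx": -0.64, "ty": 0, "tz": 3.89, "ry": -0.041}, {"tx": -0.71, "ty": 0, "tz": 3.85, "ry": -0.04}, {"tx": -0.81, "ty": 0, "tz": 3.8, "ry": -0.041}, {"tx": -0.88, "ty": 0, "tz": 3.74, "ry": -0.04}, {"tx": -0.96, "ty": 0, "tz": 3.69, "ry": -0.041}, {"tx": -1.04, "ty": 0, "tz": 3.64, "ry": -0.04}, {"tx": -1.12, "ty": 0, "tz": 3.59, "ry": -0.041}, {"tx": -1.19, "ty": 0, "tz": 3.52, "ry": -0.041}, {"tx": -1.25, "ty": 0, "tz": 3.47, "ry": -0.04}, {"tx": -1.33, "ty": 0, "tz": 3.41, "ry": -0.041}]}}

```text
validation failed for argument at $.ro...
```

Request:
{"fn": "move_arm", "kwargs": {"rows": [{"tx": -1.4, "ty": 0, "tz": 3.34, "ry": -0.04}, {"tx": -1.46, "ty": 0, "tz": 3.29, "ry": -0.041}, {"tx": -1.53, "ty": 0, "tz": 3.22, "ry": -0.04}, {"tx": -1.59, "ty": 0, "tz": 3.15, "ry": -0.041}, {"tx": -1.65, "ty": 0, "tz": 3.09, "ry": -0.041}, {"tx": -1.7, "ty": 0, "tz": 3.02, "ry": -0.04}, {"tx": -1.76, "ty": 0, "tz": 2.95, "ry": -0.041}, {"tx": -1.81, "ty": 0, "tz": 2.88, "ry": -0.04}, {"tx": -1.86, "ty": 0, "tz": 2.81, "ry": -0.041}, {"tx": -1.9, "ty": 0, "tz": 2.74, "ry": -0.041}]}}

```text
validation failed for argument at $.ro...
```

Request:
{"fn": "move_arm", "kwargs": {"rows": [{"tx": -1.96, "ty": 0, "tz": 2.67, "ry": -0.04}, {"tx": -2.0, "ty": 0, "tz": 2.6, "ry": -0.041}, {"tx": -2.03, "ty": 0, "tz": 2.52, "ry": -0.04}, {"tx": -2.08, "ty": 0, "tz": 2.45, "ry": -0.041}, {"tx": -2.12, "ty": 0, "tz": 2.38, "ry": -0.04}, {"tx": -2.15, "ty": 0, "tz": 2.3, "ry": -0.041}, {"ty": 0}]}}

```text
validation failed for argument at $.ro...
```

Request:
{"fn": "move_arm", "kwargs": {"rows": [{"tx": 0, "ty": 0, "tz": 0, "rx": 0, "ry": 0, "rz": 0, "grip": 100}]}}

```text
t: 0.18
eef_pos: [272.8, -562.2, 233.3]
tcp_rot: [-1.571, 0.001, -1.119]
ft_force: [0.1, 0.2, -1.1]
opening: 1.0
```

All keys needed.

Request:
{"fn": "move_arm", "kwargs": {"rows": [{"tx": -0.64, "ty": 0, "tz": 3.89, "rx": 0, "ry": -0.041, "rz": 0, "grip": 100}, {"tx": -0.71, "ty": 0, "tz": 3.85, "rx": 0, "ry": -0.04, "rz": 0, "grip": 100}, {"tx": -0.81, "ty": 0, "tz": 3.8, "rx": 0, "ry": -0.041, "rz": 0, "grip": 100}, {"tx": -0.88, "ty": 0, "tz": 3.74, "rx": 0, "ry": -0.04, "rz": 0, "grip": 100}, {"tx": -0.96, "ty": 0, "tz": 3.69, "rx": 0, "ry": -0.041, "rz": 0, "grip": 100}, {"tx": -1.04, "ty": 0, "tz": 3.64, "rx": 0, "ry": -0.04, "rz": 0, "grip": 100}, {"tx": -1.12, "ty": 0, "tz": 3.59, "rx": 0, "ry": -0.041, "rz": 0, "grip": 100}, {"tx": -1.19, "ty": 0, "tz": 3.52, "rx": 0, "ry": -0.041, "rz": 0, "grip": 100}, {"tx": -1.25, "ty": 0, "tz": 3.47, "rx": 0, "ry": -0.04, "rz": 0, "grip": 100}, {"tx": -1.33, "ty": 0, "tz": 3.41, "rx": 0, "ry": -0.041, "rz": 0, "grip": 100}]}}

```text
t: 1.02
eef_pos: [507.0, -268.7, 233.5]
tcp_rot: [-1.571, -0.0, -0.711]
ft_force: [0.8, -0.3, 0.9]
opening: 1.002
```

Request:
{"fn": "move_arm", "kwargs": {"rows": [{"tx": -1.4, "ty": 0, "tz": 3.34, "rx": 0, "ry": -0.04, "rz": 0, "grip": 100}, {"tx": -1.46, "ty": 0, "tz": 3.29, "rx": 0, "ry": -0.041, "rz": 0, "grip": 100}, {"tx": -1.53, "ty": 0, "tz": 3.22, "rx": 0, "ry": -0.04, "rz": 0, "grip": 100}, {"tx": -1.59, "ty": 0, "tz": 3.15, "rx": 0, "ry": -0.041, "rz": 0, "grip": 100}, {"tx": -1.65, "ty": 0, "tz": 3.09, "rx": 0, "ry": -0.041, "rz": 0, "grip": 100}, {"tx": -1.7, "ty": 0, "tz": 3.02, "rx": 0, "ry": -0.04, "rz": 0, "grip": 100}, {"tx": -1.76, "ty": 0, "tz": 2.95, "rx": 0, "ry": -0.041, "rz": 0, "grip": 100}, {"tx": -1.81, "ty": 0, "tz": 2.88, "rx": 0, "ry": -0.04, "rz": 0, "grip": 100}, {"tx": -1.86, "ty": 0, "tz": 2.81, "rx": 0, "ry": -0.041, "rz": 0, "grip": 100}, {"tx": -1.9, "ty": 0, "tz": 2.74, "rx": 0, "ry": -0.041, "rz": 0, "grip": 100}]}}

```text
t: 1.85
eef_pos: [517.4, 73.5, 233.5]
tcp_rot: [-1.571, -0.0, -0.305]
ft_force: [0.4, -0.1, -0.2]
opening: 1.001
```

Request:
{"fn": "move_arm", "kwargs": {"rows": [{"tx": -1.96, "ty": 0, "tz": 2.67, "rx": 0, "ry": -0.04, "rz": 0, "grip": 100}, {"tx": -2.0, "ty": 0, "tz": 2.6, "rx": 0, "ry": -0.041, "rz": 0, "grip": 100}, {"tx": -2.03, "ty": 0, "tz": 2.52, "rx": 0, "ry": -0.04, "rz": 0, "grip": 100}, {"tx": -2.08, "ty": 0, "tz": 2.45, "rx": 0, "ry": -0.041, "rz": 0, "grip": 100}, {"tx": -2.12, "ty": 0, "tz": 2.38, "rx": 0, "ry": -0.04, "rz": 0, "grip": 100}, {"tx": -2.15, "ty": 0, "tz": 2.3, "rx": 0, "ry": -0.041, "rz": 0, "grip": 100}, {"tx": 0, "ty": 0, "tz": 0, "rx": 0, "ry": 0, "rz": 0, "grip": 100}, {"tx": 0, "ty": 0, "tz": 0, "rx": 0, "ry": 0, "rz": 0, "grip": 100}]}}

```text
t: 2.52
eef_pos: [427.4, 243.3, 233.7]
tcp_rot: [-1.571, -0.0, -0.061]
ft_force: [0.1, 0.4, -0.1]
opening: 0.998
```

```bash
python3 - <<'E'
from plan import *
s=env.state();print(s['t'],s['eef_pos'],s['tcp_rot'],s['ft_force'])
im,d=env.read_camera('side'); np.savez('side1.npz',im=im,d=d); cv2.imwrite('pics/side1.png',im)
E
```

```text
2.5167 [427.41655657 243.30626984 233.65655084] [-1.57092095e+00 -8.83951588e-05 -6.14162140e-02] [ 0.07863359  0.35229311 -0.13548939]
```

View pics/side1.png

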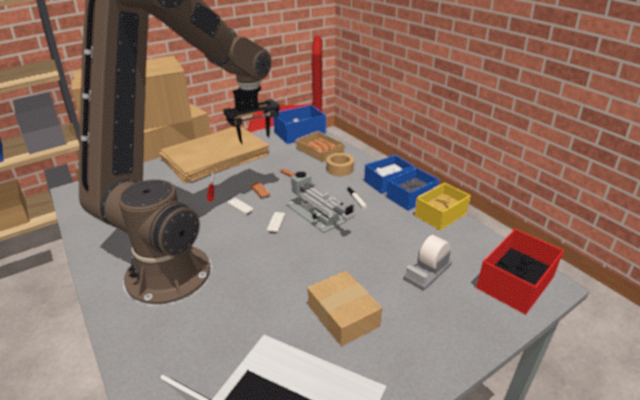

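```bash
python3 - <<'E'
from strip import *
z=np.load('side1.npz')['im']
a,b,r=strip('side',z,17,429,242,70); print(a,b)
im=rectify('side',z,83,450,590,-120,180,0.4)
# overlay predicted model points
M=np.array([518.4,50.2]);ux=np.array([.0822,-.9966]);uy=np.array([.9966,.0822])
def w(x,y,zz): return [*(M+x*ux+y*uy),zz]
big=cv2.resize(z[160:250,260:380],None,fx=6,fy=6,interpolation=cv2.INTER_CUBIC)
def line(pts,c):
    q=(proj('side',np.array([w(*p) for p in pts]))-[260,160]+.5)*6-.5
    cv2.polylines(big,[q.astype(np.int32).reshape(-1,1,2)],True,c,1)
line([(8,-14.5,83),(140,-14.5,83),(140,14.5,83),(8,14.5,83)],(0,0,255))
line([(0,-21.5,74),(140,-21.5,74)],(255,0,0))
line([(124+77.7,-15,119),(134+77.7,-15,119),(134+77.7,15,119),(124+77.7,15,119)],(0,255,0))
line([(-62,-20,123),(-20,-20,123),(-20,20,123),(-62,20,123)],(255,0,255))
cv2.imwrite('pics/side1b.png',big)
E
```

```text
((427.87176513671875, 238.86068725585938), (108.09200286865234, 42.8514518737793), 85.23637390136719) [427.93926907 240.1926907 ]
```

View pics/side1b.png

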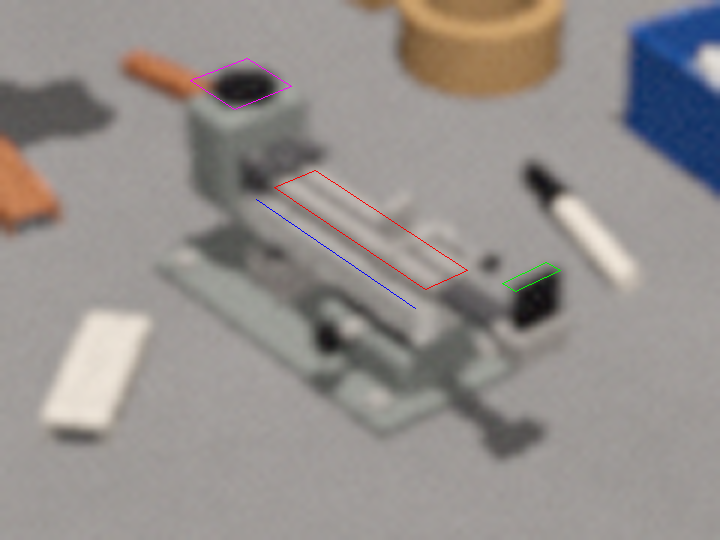

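Request:
{"fn": "move_arm", "kwargs": {"rows": [{"tx": 0.1, "ty": 4, "tz": -0.09, "rx": 0, "ry": 0, "rz": 0, "grip": 70}, {"tx": 0, "ty": 4, "tz": 0, "rx": 0, "ry": 0, "rz": 0, "grip": 70}, {"tx": 0, "ty": 4, "tz": 0, "rx": 0, "ry": 0, "rz": 0, "grip": 70}, {"tx": 0, "ty": 4, "tz": 0, "rx": 0, "ry": 0, "rz": 0, "grip": 70}, {"tx": 0, "ty": 3, "tz": 0, "rx": 0, "ry": 0, "rz": 0, "grip": 70}, {"tx": 0, "ty": 1, "tz": 0, "rx": 0, "ry": 0, "rz": 0, "grip": 70}, {"tx": 0, "ty": 0.5, "tz": 0, "rx": 0, "ry": 0, "rz": 0, "grip": 70}, {"tx": 0, "ty": 0, "tz": 0, "rx": 0, "ry": 0, "rz": 0, "grip": 70}, {"tx": 0, "ty": 0, "tz": 0, "rx": 0, "ry": 0, "rz": 0, "grip": 70}]}}

```text
t: 3.32
eef_pos: [430.0, 241.3, 29.8]
tcp_rot: [-1.57, -0.002, -0.065]
ft_force: [-0.2, 0.1, -0.3]
opening: 0.701
```

Request:
{"fn": "move_arm", "kwargs": {"rows": [{"tx": -0.1, "ty": 0.38, "tz": 0.1, "rx": 0, "ry": 0, "rz": 0, "grip": 60}, {"tx": 0, "ty": 0, "tz": 0, "rx": 0, "ry": 0, "rz": 0, "grip": 50}, {"tx": 0, "ty": 0, "tz": 0, "rx": 0, "ry": 0, "rz": 0, "grip": 40}]}}

```text
t: 3.57
eef_pos: [428.5, 242.6, 25.6]
tcp_rot: [-1.57, -0.001, -0.064]
ft_force: [0.8, 0.3, 0.5]
opening: 0.546
```

```bash
python3 - <<'E'
from plan import *
s=env.state();print(s['t'],s['eef_pos'],s['tcp_rot'],s['ft_force'],s['opening'])
im,d=env.read_camera('top'); np.savez('top2.npz',im=im,d=d); cv2.imwrite('pics/top2.png',cv2.resize(im[130:330,130:390],None,fx=3,fy=3,interpolation=cv2.INTER_CUBIC))
E
```

```text
3.5667 [428.46214371 242.63456866  25.63839385] [-1.57022735e+00 -1.38643252e-03 -6.38648967e-02] [0.798163   0.29046822 0.5276155 ] 0.5460824797284277
```

View pics/top2.png

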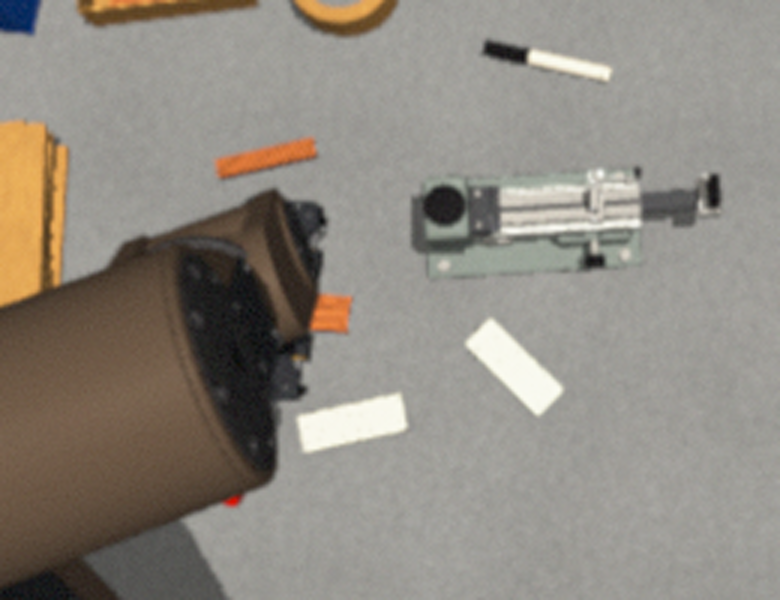

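Request:
{"fn": "move_arm", "kwargs": {"rows": [{"tx": 0, "ty": 0, "tz": 0, "rx": 0, "ry": 0, "rz": 0, "grip": 30}, {"tx": 0, "ty": 0, "tz": 0, "rx": 0, "ry": 0, "rz": 0, "grip": 20}, {"tx": 0, "ty": 0, "tz": 0, "rx": 0, "ry": 0, "rz": 0, "grip": 20}, {"tx": 0, "ty": 0, "tz": 0, "rx": 0, "ry": 0, "rz": 0, "grip": 20}, {"tx": 0, "ty": 0, "tz": 0, "rx": 0, "ry": 0, "rz": 0, "grip": 20}]}}

```text
t: 4.03
eef_pos: [428.5, 242.5, 25.2]
tcp_rot: [-1.57, -0.001, -0.064]
ft_force: [-0.2, -0.1, 5.9]
opening: 0.365
```

```bash
python3 - <<'E'
from plan import *
n=9;u=np.arange(1,n+1)/n
plan([428.5,242.5,200],-.064,[(428.5+(521.4-428.5)*U,242.5+(14.3-242.5)*U,200,-.064+.146*U) for U in u])
E
```

```text
[{"tx":1.19,"ty":-0.0,"tz":-2.46,"ry":-0.016},{"tx":1.15,"ty":-0.0,"tz":-2.49,"ry":-0.016},{"tx":1.12,"ty":-0.0,"tz":-2.5,"ry":-0.017},{"tx":1.07,"ty":-0.0,"tz":-2.52,"ry":-0.016},{"tx":1.03,"ty":-0.0,"tz":-2.54,"ry":-0.016},{"tx":0.99,"ty":-0.0,"tz":-2.55,"ry":-0.016},{"tx":0.94,"ty":-0.0,"tz":-2.57,"ry":-0.017},{"tx":0.91,"ty":-0.0,"tz":-2.58,"ry":-0.016},{"tx":0.86,"ty":-0.0,"tz":-2.6,"ry":-0.016}]
end [521.38393028  14.28025021 200.        ] 0.082
```

Request:
{"fn": "move_arm", "kwargs": {"rows": [{"tx": 0, "ty": -0.5, "tz": 0, "rx": 0, "ry": 0, "rz": 0, "grip": 20}, {"tx": 0, "ty": -2, "tz": 0, "rx": 0, "ry": 0, "rz": 0, "grip": 20}, {"tx": 0, "ty": -4, "tz": 0, "rx": 0, "ry": 0, "rz": 0, "grip": 20}, {"tx": 0, "ty": -4, "tz": 0, "rx": 0, "ry": 0, "rz": 0, "grip": 20}, {"tx": 0, "ty": -4, "tz": 0, "rx": 0, "ry": 0, "rz": 0, "grip": 20}, {"tx": 0, "ty": -3, "tz": 0, "rx": 0, "ry": 0, "rz": 0, "grip": 20}, {"tx": 0, "ty": 0, "tz": 0, "rx": 0, "ry": 0, "rz": 0, "grip": 20}]}}

```text
t: 4.62
eef_pos: [429.6, 243.1, 205.4]
tcp_rot: [-1.567, -0.008, -0.064]
ft_force: [0.3, 0.8, -0.8]
opening: 0.366
```

Request:
{"fn": "move_arm", "kwargs": {"rows": [{"tx": 1.19, "ty": 0, "tz": -2.46, "rx": 0, "ry": -0.016, "rz": 0, "grip": 20}, {"tx": 1.15, "ty": 0, "tz": -2.49, "rx": 0, "ry": -0.016, "rz": 0, "grip": 20}, {"tx": 1.12, "ty": 0, "tz": -2.5, "rx": 0, "ry": -0.017, "rz": 0, "grip": 20}, {"tx": 1.07, "ty": 0, "tz": -2.52, "rx": 0, "ry": -0.016, "rz": 0, "grip": 20}, {"tx": 1.03, "ty": 0, "tz": -2.54, "rx": 0, "ry": -0.016, "rz": 0, "grip": 20}, {"tx": 0.99, "ty": 0, "tz": -2.55, "rx": 0, "ry": -0.016, "rz": 0, "grip": 20}, {"tx": 0.94, "ty": 0, "tz": -2.57, "rx": 0, "ry": -0.017, "rz": 0, "grip": 20}, {"tx": 0.91, "ty": 0, "tz": -2.58, "rx": 0, "ry": -0.016, "rz": 0, "grip": 20}, {"tx": 0.86, "ty": 0, "tz": -2.6, "rx": 0, "ry": -0.016, "rz": 0, "grip": 20}, {"tx": 0, "ty": 0, "tz": 0, "rx": 0, "ry": 0, "rz": 0, "grip": 20}]}}

```text
t: 5.45
eef_pos: [522.2, 10.8, 199.1]
tcp_rot: [-1.571, 0.0, 0.08]
ft_force: [-1.0, 0.2, -1.9]
opening: 0.361
```

```bash
python3 - <<'E'
from plan import *
s=env.state();print(s['t'],s['eef_pos'],s['tcp_rot'],s['ft_force'],s['opening'])
for n in('top','side'):
    im,d=env.read_camera(n); np.savez(n+'3.npz',im=im,d=d)
    r=dict(top=(150,250,220,400),side=(140,250,230,390))[n]
    cv2.imwrite(f'pics/{n}3.png',cv2.resize(im[r[0]:r[1],r[2]:r[3]],None,fx=4.4,fy=4.4,interpolation=cv2.INTER_CUBIC))
s=env.state();print(s['t'],s['eef_pos'],s['tcp_rot'],s['ft_force'],s['opening'])
E
```

```text
5.45 [522.20677439  10.77485013 199.06914862] [-1.57142621e+00  4.16470302e-04  8.03258224e-02] [-1.00233474  0.17948453 -1.88646568] 0.3613776317385082
5.55 [520.69933557  13.50242288 199.03356464] [-1.57048706  0.0016267   0.0799346 ] [-0.86084562 -0.3224082  -1.77240677] 0.3646744709821704
```

View pics/top3.png

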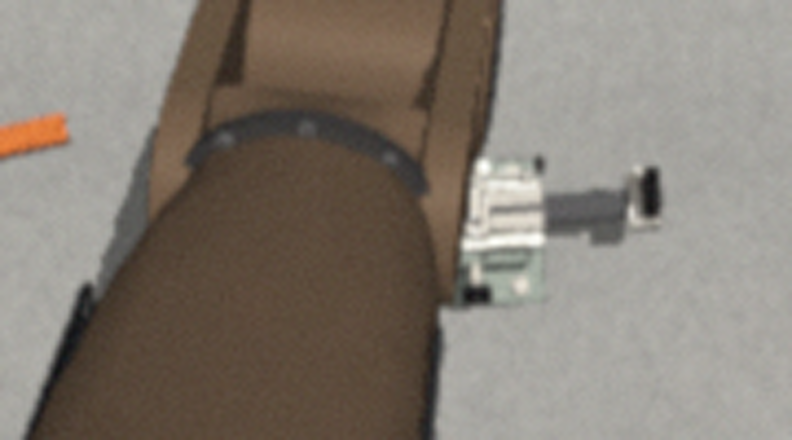

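View pics/side3.png

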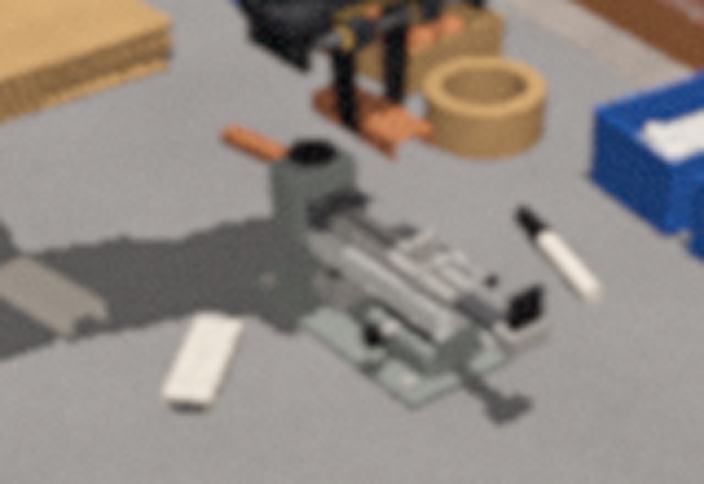

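```bash
cat > ov.py <<'E'
from h import *
def strip_ov(im,n,pos,yaw,dz,crop,f,out,off=0):
    x0,x1,y0,y1=crop
    big=cv2.resize(im[y0:y1,x0:x1],None,fx=f,fy=f,interpolation=cv2.INTER_CUBIC)
    uy=np.array([np.cos(yaw),np.sin(yaw)]); ux=np.array([np.sin(yaw),-np.cos(yaw)])
    for z in (0,17):
        q=np.array([[*(np.array(pos[:2])+(a+off)*ux+b*uy),pos[2]-dz+z] for a,b in((-50,-17.5),(50,-17.5),(50,17.5),(-50,17.5))])
        p=(proj(n,q)-[x0,y0]+.5)*f-.5
        cv2.polylines(big,[p.astype(np.int32).reshape(-1,1,2)],True,(0,255,0) if z else (255,0,0),1)
    cv2.imwrite(out,big)
E
python3 - <<'E'
from ov import *
im=np.load('side3.npz')['im']
strip_ov(im,'side',(521,12.5,199),.080,25.2,(285,345,135,185),12,'pics/ov3.png')
E
```

```text
(no output)
```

View pics/ov3.png

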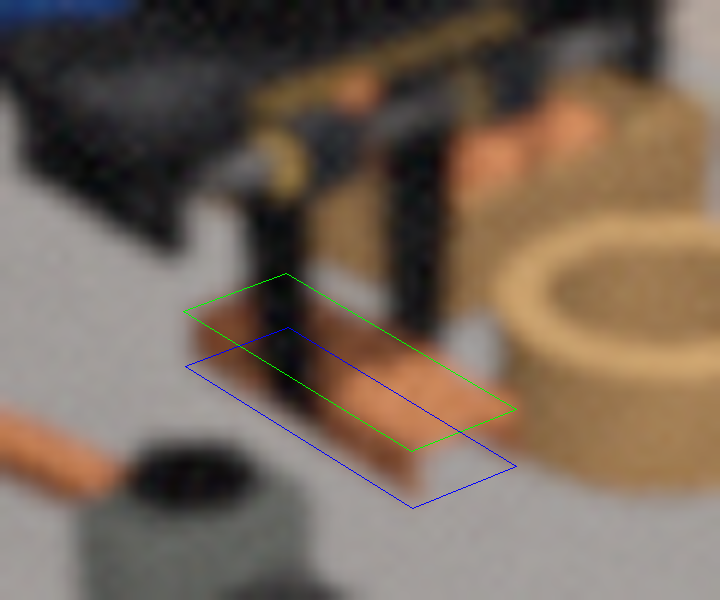

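Request:
{"fn": "move_arm", "kwargs": {"rows": [{"tx": 0.07, "ty": 3, "tz": 0, "rx": 0, "ry": 0, "rz": 0, "grip": 20}, {"tx": 0, "ty": 3, "tz": 0, "rx": 0, "ry": 0, "rz": 0, "grip": 20}, {"tx": 0, "ty": 1, "tz": 0, "rx": 0, "ry": 0, "rz": 0, "grip": 20}, {"tx": 0, "ty": 0.5, "tz": 0, "rx": 0, "ry": 0, "rz": 0, "grip": 20}, {"tx": 0, "ty": 0, "tz": 0, "rx": 0, "ry": 0, "rz": 0, "grip": 20}, {"tx": 0, "ty": 0, "tz": 0, "rx": 0, "ry": 0, "rz": 0, "grip": 20}, {"tx": 0, "ty": 0, "tz": 0, "rx": 0, "ry": 0, "rz": 0, "grip": 20}]}}

```text
t: 6.13
eef_pos: [522.3, 14.4, 126.0]
tcp_rot: [-1.571, -0.002, 0.082]
ft_force: [0.3, -1.5, -0.8]
opening: 0.368
```

```bash
cat > st.py <<'E'
from plan import *
M=np.array([518.4,50.2]);ux=np.array([.0822,-.9966]);uy=np.array([.9966,.0822])
def show():
    s=env.state(); p=s['eef_pos'][:2]-M; f=s['ft_force']
    print('t %.2f x %.1f y %.1f zbot %.1f | F x %.1f y %.1f z %.1f | mom %s rot %s op %.3f'%(s['t'],p@ux,p@uy,s['eef_pos'][2]-25.2,f[:2]@ux,f[:2]@uy,f[2],np.round(s['moment'],2),np.round(s['tcp_rot'],3),s['opening']))
E
cat > look.py <<'E'
from ov import *; import st,sys
n=sys.argv[1]
st.show()
im,d=env.read_camera('side'); s=env.state(); st.show()
strip_ov(im,'side',s['eef_pos'],s['tcp_rot'][2],25.2,(275,375,155,230),7.5,f'pics/ov{n}.png')
E
python3 look.py 4
```

```text
t 6.13 x 36.0 y 0.9 zbot 100.8 | F x 1.5 y 0.2 z -0.8 | mom [ 0.01 -0.07 -0.01] rot [-1.571 -0.002  0.082] op 0.368
t 6.18 x 36.0 y 0.9 zbot 100.8 | F x -0.1 y 0.9 z 0.1 | mom [ 0.   -0.1   0.02] rot [-1.571 -0.002  0.082] op 0.367
```

View pics/ov4.png

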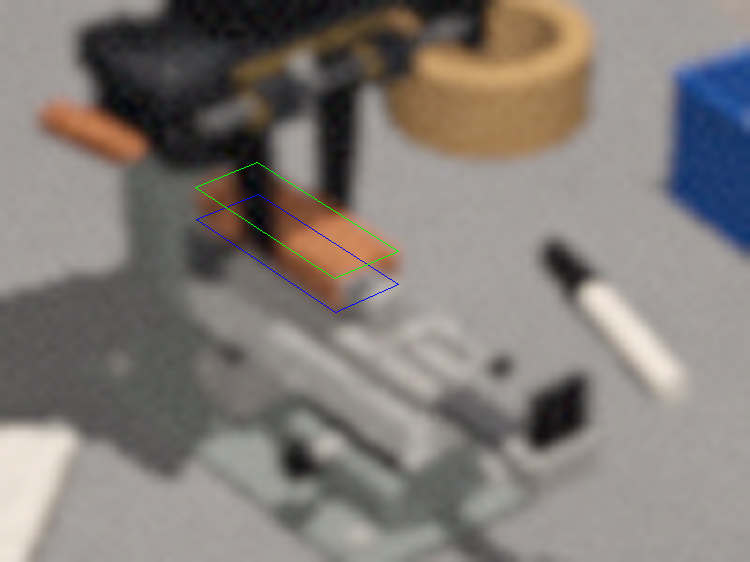

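Request:
{"fn": "move_arm", "kwargs": {"rows": [{"tx": 0, "ty": 0.2, "tz": 0, "rx": 0, "ry": 0, "rz": 0, "grip": 20}, {"tx": 0, "ty": 0, "tz": -0.3, "rx": 0, "ry": 0, "rz": 0, "grip": 20}, {"tx": 0, "ty": 0, "tz": -0.3, "rx": 0, "ry": 0, "rz": 0, "grip": 20}, {"tx": 0, "ty": 0, "tz": -0.3, "rx": 0, "ry": 0, "rz": 0, "grip": 20}, {"tx": 0, "ty": 0, "tz": -0.3, "rx": 0, "ry": 0, "rz": 0, "grip": 20}, {"tx": 0, "ty": 0, "tz": 0, "rx": 0, "ry": 0, "rz": 0, "grip": 20}]}}

```text
t: 6.68
eef_pos: [522.8, 1.6, 122.8]
tcp_rot: [-1.571, -0.0, 0.081]
ft_force: [-0.4, 0.6, -1.5]
opening: 0.365
```

```bash
python3 -c "import st;st.show()"
```

```text
t 6.68 x 48.8 y 0.4 zbot 97.6 | F x -0.6 y -0.3 z -1.5 | mom [-0.01 -0.1   0.01] rot [-1.571 -0.     0.081] op 0.365
```

Request:
{"fn": "move_arm", "kwargs": {"rows": [{"tx": 0, "ty": 0, "tz": -0.3, "rx": 0, "ry": 0, "rz": 0, "grip": 20}, {"tx": 0, "ty": 0, "tz": -0.3, "rx": 0, "ry": 0, "rz": 0, "grip": 20}, {"tx": 0, "ty": 0, "tz": 0, "rx": 0, "ry": 0, "rz": 0, "grip": 20}]}}

```text
t: 6.93
eef_pos: [523.3, -4.2, 122.8]
tcp_rot: [-1.571, -0.0, 0.082]
ft_force: [0.4, 0.2, -0.9]
opening: 0.366
```

```bash
python3 look.py 5
```

```text
t 6.93 x 54.6 y 0.4 zbot 97.6 | F x -0.2 y 0.4 z -0.9 | mom [-0.02 -0.06 -0.01] rot [-1.571 -0.     0.082] op 0.366
t 6.98 x 54.4 y 0.4 zbot 97.6 | F x -0.7 y -0.1 z -1.0 | mom [-0.   -0.12  0.01] rot [-1.571 -0.     0.082] op 0.363
```

View pics/ov5.png

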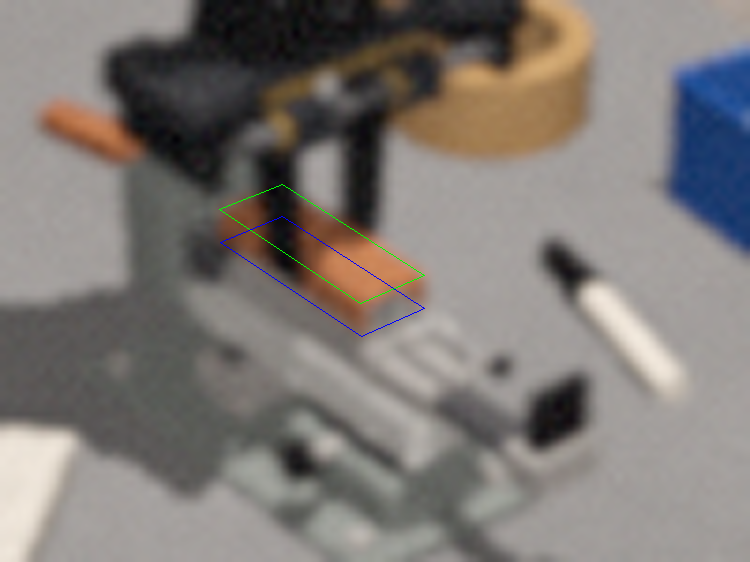

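Request:
{"fn": "move_arm", "kwargs": {"rows": [{"tx": 0, "ty": 0, "tz": 0.5, "rx": 0, "ry": 0, "rz": 0, "grip": 20}, {"tx": 0, "ty": 0, "tz": 0.5, "rx": 0, "ry": 0, "rz": 0, "grip": 20}, {"tx": 0, "ty": 0, "tz": 0.55, "rx": 0, "ry": 0, "rz": 0, "grip": 20}, {"tx": 0, "ty": 0, "tz": 0, "rx": 0.05, "ry": 0, "rz": 0, "grip": 20}, {"tx": 0, "ty": 0, "tz": 0, "rx": 0.05, "ry": 0, "rz": 0, "grip": 20}, {"tx": 0, "ty": 0, "tz": 0, "rx": 0.05, "ry": 0, "rz": 0, "grip": 20}, {"tx": 0, "ty": 0, "tz": 0, "rx": 0, "ry": 0, "rz": 0, "grip": 20}, {"tx": 0, "ty": 0, "tz": 0, "rx": 0, "ry": 0, "rz": 0, "grip": 20}]}}

```text
t: 7.65
eef_pos: [521.9, 11.7, 122.7]
tcp_rot: [-1.422, 0.0, 0.081]
ft_force: [0.3, -0.1, -1.3]
opening: 0.364
```

```bash
cat > ov.py <<'E'
from h import *
def strip_ov(im,n,pos,rot,dz,crop,f,out):
    x0,x1,y0,y1=crop
    big=cv2.resize(im[y0:y1,x0:x1],None,fx=f,fy=f,interpolation=cv2.INTER_CUBIC)
    R_=Rm(rot)
    for z in (0,17):
        # tool: x=ys, y=down, z=-xs
        q=np.array([np.array(pos)+R_@np.array([b,dz-z,-a]) for a,b in((-50,-17.5),(50,-17.5),(50,17.5),(-50,17.5))])
        p=(proj(n,q)-[x0,y0]+.5)*f-.5
        cv2.polylines(big,[p.astype(np.int32).reshape(-1,1,2)],True,(0,255,0) if z else (255,0,0),1)
    cv2.imwrite(out,big)
E
sed -i "s/s\['tcp_rot'\]\[2\]/s['tcp_rot']/" look.py
python3 look.py 6
```

```text
t 7.65 x 38.6 y 0.3 zbot 97.5 | F x 0.1 y 0.3 z -1.3 | mom [-0.1  -0.11  0.05] rot [-1.422  0.     0.081] op 0.364
t 7.70 x 38.4 y 0.3 zbot 97.6 | F x 0.1 y 1.0 z -0.8 | mom [-0.18 -0.14 -0.04] rot [-1.423  0.     0.082] op 0.369
```

View pics/ov6.png

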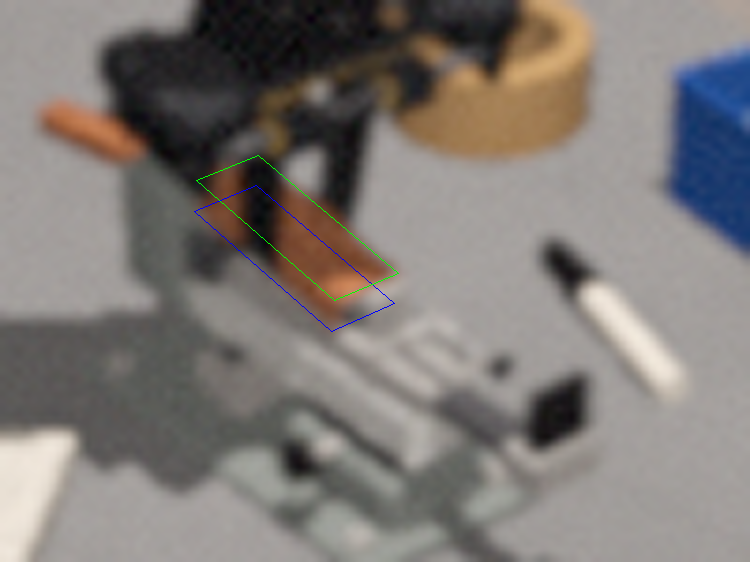

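Request:
{"fn": "move_arm", "kwargs": {"rows": [{"tx": 0, "ty": 0.22, "tz": -0.03, "rx": 0, "ry": 0, "rz": 0, "grip": 20}, {"tx": 0, "ty": 0.22, "tz": -0.03, "rx": 0, "ry": 0, "rz": 0, "grip": 20}, {"tx": 0, "ty": -0.045, "tz": -0.3, "rx": 0, "ry": 0, "rz": 0, "grip": 20}, {"tx": 0, "ty": -0.045, "tz": -0.3, "rx": 0, "ry": 0, "rz": 0, "grip": 20}, {"tx": 0, "ty": -0.045, "tz": -0.3, "rx": 0, "ry": 0, "rz": 0, "grip": 20}, {"tx": 0, "ty": -0.045, "tz": -0.3, "rx": 0, "ry": 0, "rz": 0, "grip": 20}, {"tx": 0, "ty": 0, "tz": 0, "rx": 0, "ry": 0, "rz": 0, "grip": 20}]}}

```text
t: 8.28
eef_pos: [522.9, -0.6, 118.3]
tcp_rot: [-1.421, 0.0, 0.082]
ft_force: [0.4, 3.8, -0.6]
opening: 0.367
```

```bash
python3 look.py 7
```

```text
t 8.28 x 51.0 y 0.4 zbot 93.1 | F x -3.7 y 0.7 z -0.6 | mom [ 0.45 -0.13 -0.01] rot [-1.421  0.     0.082] op 0.367
t 8.33 x 50.8 y 0.3 zbot 93.2 | F x -2.5 y 0.5 z -1.4 | mom [ 0.49 -0.2  -0.01] rot [-1.421  0.     0.081] op 0.368
```

View pics/ov7.png

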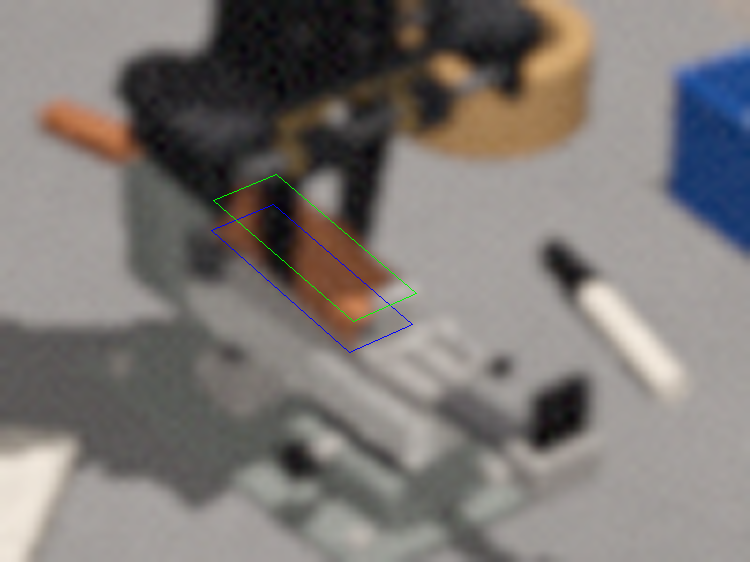

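Request:
{"fn": "move_arm", "kwargs": {"rows": [{"tx": 0, "ty": -0.04, "tz": -0.27, "rx": 0, "ry": 0, "rz": 0, "grip": 20}, {"tx": 0, "ty": -0.04, "tz": -0.27, "rx": 0, "ry": 0, "rz": 0, "grip": 20}, {"tx": 0, "ty": -0.04, "tz": -0.27, "rx": 0, "ry": 0, "rz": 0, "grip": 20}, {"tx": 0, "ty": -0.04, "tz": -0.27, "rx": 0, "ry": 0, "rz": 0, "grip": 20}, {"tx": 0, "ty": -0.04, "tz": -0.27, "rx": 0, "ry": 0, "rz": 0, "grip": 20}, {"tx": 0, "ty": 0, "tz": 0, "rx": 0, "ry": 0, "rz": 0, "grip": 20}, {"tx": 0, "ty": 0, "tz": 0, "rx": 0, "ry": 0, "rz": 0, "grip": 20}]}}

```text
t: 8.92
eef_pos: [524.1, -14.1, 118.3]
tcp_rot: [-1.421, -0.0, 0.082]
ft_force: [0.2, 4.1, -1.0]
opening: 0.367
```

```bash
python3 -c "import st;st.show()"
```

```text
t 8.92 x 64.5 y 0.4 zbot 93.1 | F x -4.0 y 0.5 z -1.0 | mom [ 0.63 -0.08  0.02] rot [-1.421 -0.     0.082] op 0.367
```

Request:
{"fn": "move_arm", "kwargs": {"rows": [{"tx": -0.03, "ty": 0.2, "tz": 0, "rx": -0.05, "ry": 0, "rz": 0, "grip": 20}, {"tx": 0, "ty": 0.2, "tz": 0, "rx": -0.05, "ry": 0, "rz": 0, "grip": 20}, {"tx": 0, "ty": 0.2, "tz": 0, "rx": -0.05, "ry": 0, "rz": 0, "grip": 20}, {"tx": 0, "ty": 0, "tz": 0, "rx": 0, "ry": 0, "rz": 0, "grip": 20}, {"tx": 0, "ty": 0, "tz": 0, "rx": 0, "ry": 0, "rz": 0, "grip": 20}]}}

```text
t: 9.33
eef_pos: [523.7, -12.7, 112.3]
tcp_rot: [-1.571, 0.0, 0.083]
ft_force: [0.3, 3.5, -2.9]
opening: 0.365
```

```bash
python3 look.py 8
```

```text
t 9.33 x 63.1 y 0.1 zbot 87.1 | F x -3.5 y 0.6 z -2.9 | mom [ 0.82 -0.   -0.01] rot [-1.571  0.     0.083] op 0.365
t 9.38 x 63.4 y 0.1 zbot 87.1 | F x -3.9 y 0.4 z -1.6 | mom [ 0.84 -0.02  0.02] rot [-1.57   0.     0.083] op 0.368
```

View pics/ov8.png

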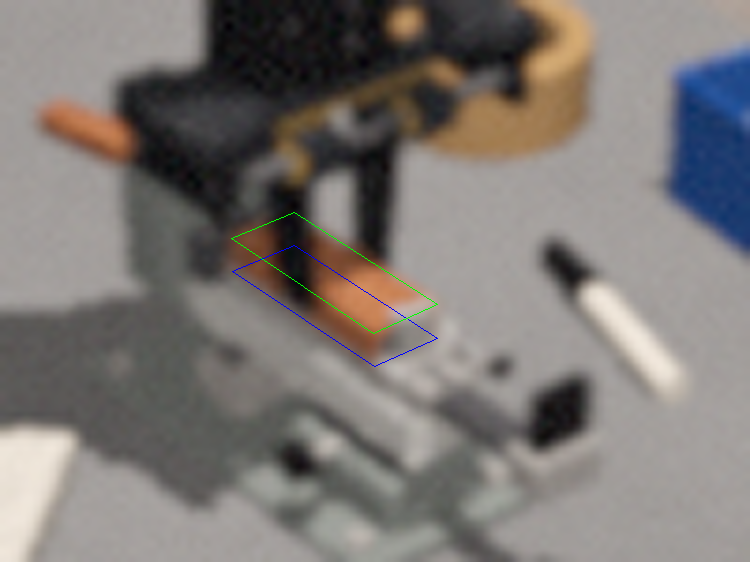

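Request:
{"fn": "move_arm", "kwargs": {"rows": [{"tx": 0, "ty": 0.15, "tz": 0, "rx": 0, "ry": 0, "rz": 0, "grip": 20}, {"tx": 0, "ty": 0.15, "tz": 0, "rx": 0, "ry": 0, "rz": 0, "grip": 20}, {"tx": 0, "ty": 0, "tz": 0, "rx": 0, "ry": 0, "rz": 0, "grip": 20}]}}

```text
t: 9.63
eef_pos: [524.0, -13.6, 109.3]
tcp_rot: [-1.571, -0.001, 0.082]
ft_force: [1.3, 4.1, 1.0]
opening: 0.371
```

Request:
{"fn": "move_arm", "kwargs": {"rows": [{"tx": 0, "ty": 0.1, "tz": 0, "rx": 0, "ry": 0, "rz": 0, "grip": 20}, {"tx": 0, "ty": 0, "tz": 0, "rx": 0, "ry": 0, "rz": 0, "grip": 20}]}}

```text
t: 9.8
eef_pos: [523.9, -13.5, 108.3]
tcp_rot: [-1.571, -0.0, 0.082]
ft_force: [-0.0, 4.8, 0.7]
opening: 0.364
```

Request:
{"fn": "move_arm", "kwargs": {"rows": [{"tx": 0, "ty": 0.1, "tz": 0, "rx": 0, "ry": 0, "rz": 0, "grip": 20}, {"tx": 0, "ty": 0, "tz": 0, "rx": 0, "ry": 0, "rz": 0, "grip": 20}]}}

```text
t: 9.97
eef_pos: [523.9, -13.4, 107.4]
tcp_rot: [-1.571, -0.0, 0.082]
ft_force: [-0.2, 4.0, 2.3]
opening: 0.366
```

Request:
{"fn": "move_arm", "kwargs": {"rows": [{"tx": 0, "ty": 0.1, "tz": 0, "rx": 0, "ry": 0, "rz": 0, "grip": 20}, {"tx": 0, "ty": 0, "tz": 0, "rx": 0, "ry": 0, "rz": 0, "grip": 20}]}}

```text
t: 10.13
eef_pos: [524.2, -13.3, 106.4]
tcp_rot: [-1.571, -0.001, 0.082]
ft_force: [2.3, 3.7, 1.3]
opening: 0.367
```

```bash
python3 -c "import st;st.show()"
```

```text
t 10.13 x 63.8 y 0.6 zbot 81.2 | F x -3.5 y 2.6 z 1.3 | mom [ 0.63 -0.59 -0.09] rot [-1.571e+00 -1.000e-03  8.200e-02] op 0.367
```

Request:
{"fn": "move_arm", "kwargs": {"rows": [{"tx": 0.04, "ty": 0.1, "tz": 0, "rx": 0, "ry": 0, "rz": 0, "grip": 20}, {"tx": 0, "ty": 0.1, "tz": 0, "rx": 0, "ry": 0, "rz": 0, "grip": 20}, {"tx": 0, "ty": 0, "tz": 0, "rx": 0, "ry": 0, "rz": 0, "grip": 20}]}}

```text
t: 10.38
eef_pos: [524.3, -13.3, 104.2]
tcp_rot: [-1.571, -0.0, 0.082]
ft_force: [3.0, 4.4, -0.7]
opening: 0.365
```

```bash
python3 -c "import st;st.show()"
```

```text
t 10.38 x 63.7 y 0.6 zbot 79.0 | F x -4.1 y 3.3 z -0.7 | mom [ 0.75 -0.64 -0.08] rot [-1.571 -0.     0.082] op 0.365
```

Request:
{"fn": "move_arm", "kwargs": {"rows": [{"tx": 0.06, "ty": 0.15, "tz": 0, "rx": 0, "ry": 0, "rz": 0, "grip": 20}, {"tx": 0, "ty": 0.15, "tz": 0, "rx": 0, "ry": 0, "rz": 0, "grip": 20}, {"tx": 0, "ty": 0.15, "tz": 0, "rx": 0, "ry": 0, "rz": 0, "grip": 20}, {"tx": 0, "ty": 0, "tz": 0, "rx": 0, "ry": 0, "rz": 0, "grip": 20}]}}

```text
t: 10.72
eef_pos: [524.4, -13.2, 99.5]
tcp_rot: [-1.571, 0.001, 0.082]
ft_force: [-0.4, 4.2, 1.3]
opening: 0.362
```

```bash
python3 -c "import st;st.show()"
```

```text
t 10.72 x 63.7 y 0.8 zbot 74.3 | F x -4.2 y -0.1 z 1.3 | mom [ 0.74 -0.07 -0.01] rot [-1.571e+00  1.000e-03  8.200e-02] op 0.362
```

Well aligned. The remaining ~4 mm slowly.

Request:
{"fn": "move_arm", "kwargs": {"rows": [{"tx": 0, "ty": 0.12, "tz": 0, "rx": 0, "ry": 0, "rz": 0, "grip": 20}, {"tx": 0, "ty": 0.12, "tz": 0, "rx": 0, "ry": 0, "rz": 0, "grip": 20}, {"tx": 0, "ty": 0, "tz": 0, "rx": 0, "ry": 0, "rz": 0, "grip": 20}]}}

```text
t: 10.97
eef_pos: [524.6, -13.2, 97.2]
tcp_rot: [-1.571, 0.0, 0.082]
ft_force: [-0.3, 4.6, -0.1]
opening: 0.367
```

Request:
{"fn": "move_arm", "kwargs": {"rows": [{"tx": 0, "ty": 0.1, "tz": 0, "rx": 0, "ry": 0, "rz": 0, "grip": 20}, {"tx": 0, "ty": 0, "tz": 0, "rx": 0, "ry": 0, "rz": 0, "grip": 20}]}}

```text
t: 11.13
eef_pos: [524.7, -13.2, 96.3]
tcp_rot: [-1.571, 0.0, 0.082]
ft_force: [-0.2, 4.3, 0.4]
opening: 0.368
```

```bash
python3 -c "import st;st.show()"
```

```text
t 11.13 x 63.7 y 1.1 zbot 71.1 | F x -4.3 y 0.1 z 0.4 | mom [ 0.64 -0.04  0.01] rot [-1.571  0.     0.082] op 0.368
```

Request:
{"fn": "move_arm", "kwargs": {"rows": [{"tx": 0, "ty": 0.06, "tz": 0, "rx": 0, "ry": 0, "rz": 0, "grip": 20}, {"tx": 0, "ty": 0, "tz": 0, "rx": 0, "ry": 0, "rz": 0, "grip": 20}]}}

```text
t: 11.3
eef_pos: [524.7, -13.2, 95.8]
tcp_rot: [-1.571, -0.0, 0.082]
ft_force: [-0.4, 4.5, 1.6]
opening: 0.366
```

Request:
{"fn": "move_arm", "kwargs": {"rows": [{"tx": 0, "ty": 0.05, "tz": 0, "rx": 0, "ry": 0, "rz": 0, "grip": 20}, {"tx": 0, "ty": 0, "tz": 0, "rx": 0, "ry": 0, "rz": 0, "grip": 20}]}}

```text
t: 11.47
eef_pos: [524.8, -13.2, 95.3]
tcp_rot: [-1.571, -0.0, 0.082]
ft_force: [-0.2, 3.8, 1.6]
opening: 0.366
```

```bash
python3 -c "import st;st.show()"
```

```text
t 11.47 x 63.7 y 1.1 zbot 70.1 | F x -3.8 y 0.1 z 1.6 | mom [ 0.6  -0.1   0.02] rot [-1.571 -0.     0.082] op 0.366
```

Request:
{"fn": "move_arm", "kwargs": {"rows": [{"tx": 0, "ty": 0.05, "tz": 0, "rx": 0, "ry": 0, "rz": 0, "grip": 20}, {"tx": 0, "ty": 0, "tz": 0, "rx": 0, "ry": 0, "rz": 0, "grip": 20}]}}

```text
t: 11.63
eef_pos: [524.8, -13.3, 95.1]
tcp_rot: [-1.571, -0.0, 0.082]
ft_force: [-2.3, 3.6, 5.2]
opening: 0.365
```

Request:
{"fn": "move_arm", "kwargs": {"rows": [{"tx": 0, "ty": 0, "tz": 0, "rx": 0, "ry": 0, "rz": 0, "grip": 20}]}}

```text
t: 11.72
eef_pos: [524.8, -13.3, 95.1]
tcp_rot: [-1.571, -0.0, 0.082]
ft_force: [-2.0, 3.4, 5.0]
opening: 0.367
```

Request:
{"fn": "move_arm", "kwargs": {"rows": [{"tx": 0, "ty": -0.02, "tz": 0.25, "rx": 0, "ry": 0, "rz": 0, "grip": 20}, {"tx": 0, "ty": 0, "tz": 0.25, "rx": 0, "ry": 0, "rz": 0, "grip": 20}, {"tx": 0, "ty": 0, "tz": 0.25, "rx": 0, "ry": 0, "rz": 0, "grip": 20}, {"tx": 0, "ty": 0, "tz": 0, "rx": 0, "ry": 0, "rz": 0, "grip": 20}]}}

```text
t: 12.05
eef_pos: [524.1, -5.3, 95.1]
tcp_rot: [-1.571, -0.0, 0.082]
ft_force: [-0.1, 4.0, 3.9]
opening: 0.365
```

```bash
python3 look.py 9
```

```text
t 12.05 x 55.8 y 1.2 zbot 69.9 | F x -4.0 y 0.2 z 3.9 | mom [ 0.85 -0.05 -0.11] rot [-1.571 -0.     0.082] op 0.365
t 12.10 x 55.8 y 1.2 zbot 69.9 | F x -6.0 y -0.4 z 4.4 | mom [ 0.98 -0.02 -0.04] rot [-1.571 -0.     0.082] op 0.367
```

View pics/ov9.png

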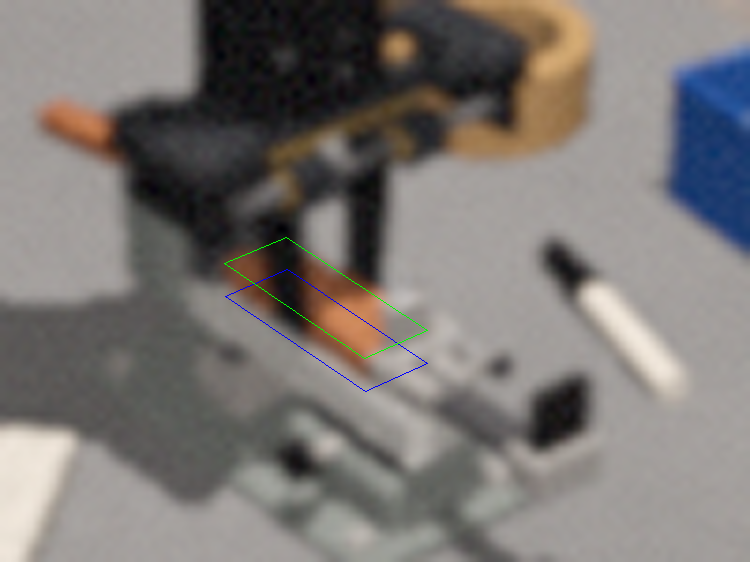

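Request:
{"fn": "move_arm", "kwargs": {"rows": [{"tx": 0, "ty": 0, "tz": 0.15, "rx": 0, "ry": 0, "rz": 0, "grip": 20}, {"tx": 0, "ty": 0, "tz": 0.15, "rx": 0, "ry": 0, "rz": 0, "grip": 20}, {"tx": 0, "ty": 0, "tz": 0, "rx": 0, "ry": 0, "rz": 0, "grip": 20}]}}

```text
t: 12.35
eef_pos: [523.9, -2.6, 95.1]
tcp_rot: [-1.571, -0.0, 0.082]
ft_force: [-0.1, 3.5, 4.5]
opening: 0.366
```

```bash
python3 -c "import st;st.show()"
```

```text
t 12.35 x 53.1 y 1.2 zbot 69.9 | F x -3.5 y 0.2 z 4.5 | mom [ 0.56 -0.05 -0.04] rot [-1.571 -0.     0.082] op 0.366
```

Request:
{"fn": "move_arm", "kwargs": {"rows": [{"tx": 0, "ty": 0, "tz": 0.1, "rx": 0, "ry": 0, "rz": 0, "grip": 20}, {"tx": 0, "ty": 0, "tz": 0, "rx": 0, "ry": 0, "rz": 0, "grip": 20}, {"tx": 0, "ty": 0, "tz": 0, "rx": 0, "ry": 0, "rz": 0, "grip": 20}]}}

```text
t: 12.6
eef_pos: [523.9, -1.7, 95.1]
tcp_rot: [-1.571, -0.0, 0.082]
ft_force: [-0.7, 3.4, 5.3]
opening: 0.366
```

Request:
{"fn": "move_arm", "kwargs": {"rows": [{"tx": 0, "ty": 0, "tz": 0.1, "rx": 0, "ry": 0, "rz": 0, "grip": 20}, {"tx": 0, "ty": 0, "tz": 0, "rx": 0, "ry": 0, "rz": 0, "grip": 20}, {"tx": 0, "ty": 0, "tz": 0, "rx": 0, "ry": 0, "rz": 0, "grip": 20}]}}

```text
t: 12.85
eef_pos: [523.8, -0.8, 95.1]
tcp_rot: [-1.571, -0.0, 0.082]
ft_force: [-0.4, 1.6, 5.4]
opening: 0.368
```

```bash
python3 -c "import st;st.show()"
```

```text
t 12.85 x 51.3 y 1.2 zbot 69.9 | F x -1.6 y -0.3 z 5.4 | mom [ 0.3  -0.09 -0.07] rot [-1.571 -0.     0.082] op 0.368
```

Request:
{"fn": "move_arm", "kwargs": {"rows": [{"tx": 0, "ty": 0, "tz": 0.06, "rx": 0, "ry": 0, "rz": 0, "grip": 20}, {"tx": 0, "ty": 0, "tz": 0, "rx": 0, "ry": 0, "rz": 0, "grip": 20}, {"tx": 0, "ty": 0, "tz": 0, "rx": 0, "ry": 0, "rz": 0, "grip": 20}]}}

```text
t: 13.1
eef_pos: [523.8, -0.3, 95.1]
tcp_rot: [-1.571, -0.0, 0.082]
ft_force: [-0.4, 0.8, 5.3]
opening: 0.366
```

```bash
python3 -c "import st;st.show()"
```

```text
t 13.10 x 50.7 y 1.2 zbot 69.9 | F x -0.8 y -0.3 z 5.3 | mom [ 0.21 -0.04 -0.06] rot [-1.571 -0.     0.082] op 0.366
```

Request:
{"fn": "move_arm", "kwargs": {"rows": [{"tx": 0, "ty": 0, "tz": 0, "rx": 0, "ry": 0, "rz": 0, "grip": 45}, {"tx": 0, "ty": 0, "tz": 0, "rx": 0, "ry": 0, "rz": 0, "grip": 55}, {"tx": 0, "ty": 0, "tz": 0, "rx": 0, "ry": 0, "rz": 0, "grip": 60}, {"tx": 0, "ty": 0, "tz": 0, "rx": 0, "ry": 0, "rz": 0, "grip": 60}, {"tx": 0, "ty": -0.5, "tz": 0, "rx": 0, "ry": 0, "rz": 0, "grip": 60}, {"tx": 0, "ty": -3, "tz": 0, "rx": 0, "ry": 0, "rz": 0, "grip": 60}, {"tx": 0, "ty": -4, "tz": 0, "rx": 0, "ry": 0, "rz": 0, "grip": 60}, {"tx": 0, "ty": -4, "tz": 0, "rx": 0, "ry": 0, "rz": 0, "grip": 60}, {"tx": 0, "ty": 0, "tz": 0, "rx": 0, "ry": 0, "rz": 0, "grip": 60}]}}

```text
t: 13.85
eef_pos: [525.9, -0.3, 217.0]
tcp_rot: [-1.573, -0.01, 0.082]
ft_force: [0.3, -1.0, -0.3]
opening: 0.599
```

```bash
cat > look2.py <<'E'
from ov import *; import st,sys
n=sys.argv[1]; rail=float(sys.argv[2])
st.show()
im,d=env.read_camera('side'); 
x0,x1,y0,y1=275,375,150,230;f=7.5
big=cv2.resize(im[y0:y1,x0:x1],None,fx=f,fy=f,interpolation=cv2.INTER_CUBIC)
def line(pts,c):
    w=np.array([[*(st.M+a*st.ux+b*st.uy),z] for a,b,z in pts])
    p=(proj('side',w)-[x0,y0]+.5)*f-.5
    cv2.polylines(big,[p.astype(np.int32).reshape(-1,1,2)],True,c,1)
line([(0,-16.3,87),(100,-16.3,87),(100,18.7,87),(0,18.7,87)],(0,255,0))
line([(134+rail,-14,119),(134+rail,16,119),(134+rail,16,89),(134+rail,-14,89)],(255,255,0))
cv2.imwrite(f'pics/lk{n}.png',big)
E
python3 look2.py 1 80
```

```text
t 13.85 x 51.0 y 3.3 zbot 191.8 | F x 1.0 y 0.3 z -0.3 | mom [-0.04 -0.14 -0.02] rot [-1.573 -0.01   0.082] op 0.599
```

View pics/lk1.png

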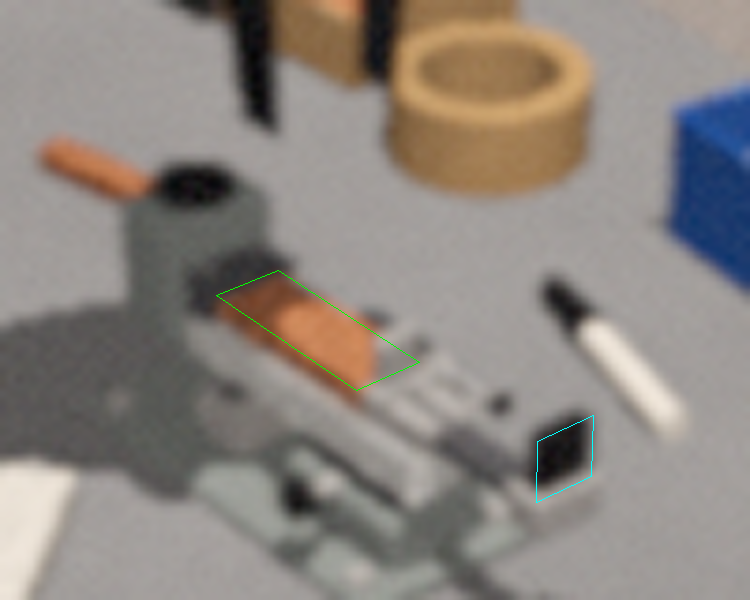

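Request:
{"fn": "move_arm", "kwargs": {"rows": [{"tx": 0, "ty": 0, "tz": -4, "rx": 0, "ry": 0, "rz": 0, "grip": 0}, {"tx": 0, "ty": 0, "tz": -4, "rx": 0, "ry": 0, "rz": 0, "grip": 0}, {"tx": 0, "ty": 0, "tz": -4, "rx": 0, "ry": 0, "rz": 0, "grip": 0}, {"tx": 0, "ty": 0, "tz": -4, "rx": 0, "ry": 0, "rz": 0, "grip": 0}, {"tx": 0, "ty": 0, "tz": -4, "rx": 0, "ry": 0, "rz": 0, "grip": 0}, {"tx": 0, "ty": 0, "tz": 0, "rx": 0, "ry": 0, "rz": 0, "grip": 0}, {"tx": 0, "ty": 0, "tz": 0, "rx": 0, "ry": 0, "rz": 0, "grip": 0}]}}

```text
t: 14.48
eef_pos: [539.4, -201.1, 208.9]
tcp_rot: [-1.57, 0.002, 0.079]
ft_force: [0.0, 0.7, 0.7]
opening: 0.167
```

```bash
python3 - <<'E'
import st; from rect import *
st.show()
im,d=env.read_camera('top'); np.savez('top10.npz',im=im,d=d)
st.show()
x0,x1,y0,y1=255,385,165,235;f=6
big=cv2.resize(im[y0:y1,x0:x1],None,fx=f,fy=f,interpolation=cv2.INTER_CUBIC)
def line(pts,c):
    w=np.array([[*(st.M+a*st.ux+b*st.uy),z] for a,b,z in pts])
    p=(proj('top',w)-[x0,y0]+.5)*f-.5
    cv2.polylines(big,[p.astype(np.int32).reshape(-1,1,2)],True,c,1)
line([(0,-16.3,87),(100,-16.3,87),(100,18.7,87),(0,18.7,87)],(0,255,0))
line([(204,-14,119),(214,-14,119),(214,16,119),(204,16,119)],(255,255,0))
cv2.imwrite('pics/top10.png',big)
E
```

```text
t 14.48 x 252.2 y 0.3 zbot 183.7 | F x -0.7 y 0.1 z 0.7 | mom [ 0.08 -0.11 -0.01] rot [-1.57   0.002  0.079] op 0.167
t 14.53 x 250.8 y 0.4 zbot 183.9 | F x -0.7 y 0.2 z -0.6 | mom [ 0.01 -0.08 -0.03] rot [-1.57   0.002  0.08 ] op 0.127
```

View pics/top10.png

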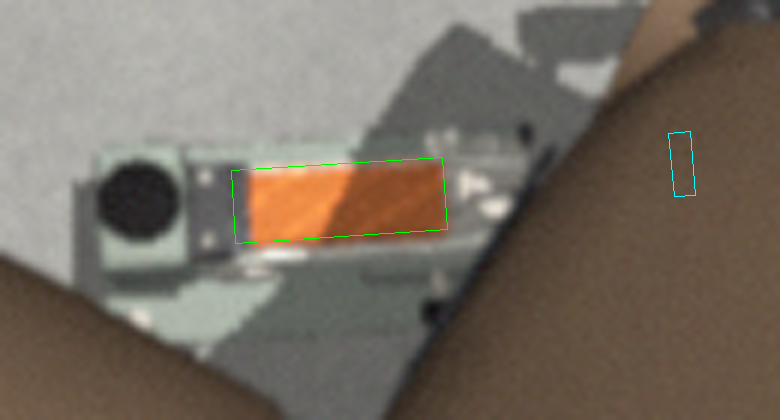

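Request:
{"fn": "move_arm", "kwargs": {"rows": [{"tx": 0.05, "ty": 4, "tz": 0, "rx": 0, "ry": 0, "rz": 0, "grip": 0}, {"tx": 0, "ty": 4, "tz": 0, "rx": 0, "ry": 0, "rz": 0, "grip": 0}, {"tx": 0, "ty": 1.5, "tz": 0, "rx": 0, "ry": 0, "rz": 0, "grip": 0}, {"tx": 0, "ty": 0, "tz": 0, "rx": 0, "ry": 0, "rz": 0, "grip": 0}, {"tx": 0, "ty": 0, "tz": 0, "rx": 0, "ry": 0, "rz": 0, "grip": 0}, {"tx": 0, "ty": 0, "tz": 0, "rx": 0, "ry": 0, "rz": 0, "grip": 0}]}}

```text
t: 15.03
eef_pos: [541.2, -198.8, 116.4]
tcp_rot: [-1.572, -0.001, 0.083]
ft_force: [-0.4, 0.5, 0.3]
opening: 0.004
```

```bash
python3 look2.py 2 80
```

```text
t 15.03 x 250.1 y 2.2 zbot 91.2 | F x -0.5 y -0.4 z 0.3 | mom [ 0.02 -0.1  -0.01] rot [-1.572e+00 -1.000e-03  8.300e-02] op 0.004
```

View pics/lk2.png

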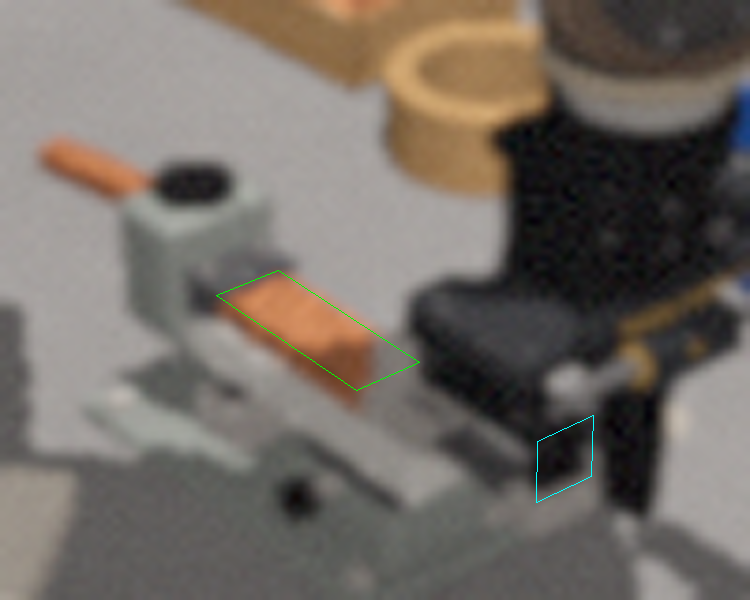

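Request:
{"fn": "move_arm", "kwargs": {"rows": [{"tx": 0, "ty": 0, "tz": 0.6, "rx": 0, "ry": 0, "rz": 0, "grip": 0}, {"tx": 0, "ty": 0, "tz": 0.6, "rx": 0, "ry": 0, "rz": 0, "grip": 0}, {"tx": 0, "ty": 0, "tz": 0.4, "rx": 0, "ry": 0, "rz": 0, "grip": 0}, {"tx": 0, "ty": 0, "tz": 0.3, "rx": 0, "ry": 0, "rz": 0, "grip": 0}, {"tx": 0, "ty": 0, "tz": 0.3, "rx": 0, "ry": 0, "rz": 0, "grip": 0}, {"tx": 0, "ty": 0, "tz": 0.3, "rx": 0, "ry": 0, "rz": 0, "grip": 0}, {"tx": 0, "ty": 0, "tz": 0.3, "rx": 0, "ry": 0, "rz": 0, "grip": 0}, {"tx": 0, "ty": 0, "tz": 0, "rx": 0, "ry": 0, "rz": 0, "grip": 0}]}}

```text
t: 15.75
eef_pos: [538.3, -171.5, 115.3]
tcp_rot: [-1.571, -0.0, 0.082]
ft_force: [-1.8, -2.6, 1.7]
opening: 0.003
```

```bash
python3 -c "import st;st.show()"
```

```text
t 15.75 x 222.6 y 1.6 zbot 90.1 | F x 2.5 y -2.0 z 1.7 | mom [-0.47  0.03  0.02] rot [-1.571 -0.     0.082] op 0.003
```

Request:
{"fn": "move_arm", "kwargs": {"rows": [{"tx": 0, "ty": 0, "tz": 0.3, "rx": 0, "ry": 0, "rz": 0, "grip": 0}, {"tx": 0, "ty": 0, "tz": 0.4, "rx": 0, "ry": 0, "rz": 0, "grip": 0}, {"tx": 0, "ty": 0, "tz": 0.5, "rx": 0, "ry": 0, "rz": 0, "grip": 0}, {"tx": 0, "ty": 0, "tz": 0.5, "rx": 0, "ry": 0, "rz": 0, "grip": 0}, {"tx": 0, "ty": 0, "tz": 0.5, "rx": 0, "ry": 0, "rz": 0, "grip": 0}, {"tx": 0, "ty": 0, "tz": 0.5, "rx": 0, "ry": 0, "rz": 0, "grip": 0}, {"tx": 0, "ty": 0, "tz": 0.5, "rx": 0, "ry": 0, "rz": 0, "grip": 0}, {"tx": 0, "ty": 0, "tz": 0.5, "rx": 0, "ry": 0, "rz": 0, "grip": 0}, {"tx": 0, "ty": 0, "tz": 0.5, "rx": 0, "ry": 0, "rz": 0, "grip": 0}, {"tx": 0, "ty": 0, "tz": 0.3, "rx": 0, "ry": 0, "rz": 0, "grip": 0}]}}

```text
t: 16.58
eef_pos: [534.7, -127.2, 115.3]
tcp_rot: [-1.572, -0.001, 0.082]
ft_force: [-1.5, -7.4, 2.8]
opening: 0.003
```

```bash
python3 -c "import st;st.show()"
```

```text
t 16.58 x 178.2 y 1.7 zbot 90.1 | F x 7.3 y -2.1 z 2.8 | mom [-1.38  0.15  0.1 ] rot [-1.572e+00 -1.000e-03  8.200e-02] op 0.003
```

Request:
{"fn": "move_arm", "kwargs": {"rows": [{"tx": 0, "ty": 0, "tz": 0.4, "rx": 0, "ry": 0, "rz": 0, "grip": 0}, {"tx": 0, "ty": 0, "tz": 0.4, "rx": 0, "ry": 0, "rz": 0, "grip": 0}, {"tx": 0, "ty": 0, "tz": 0.4, "rx": 0, "ry": 0, "rz": 0, "grip": 0}, {"tx": 0, "ty": 0, "tz": 0.4, "rx": 0, "ry": 0, "rz": 0, "grip": 0}, {"tx": 0, "ty": 0, "tz": 0.4, "rx": 0, "ry": 0, "rz": 0, "grip": 0}, {"tx": 0, "ty": 0, "tz": 0.3, "rx": 0, "ry": 0, "rz": 0, "grip": 0}, {"tx": 0, "ty": 0, "tz": 0, "rx": 0, "ry": 0, "rz": 0, "grip": 0}]}}

```text
t: 17.17
eef_pos: [533.0, -105.3, 115.3]
tcp_rot: [-1.574, -0.001, 0.082]
ft_force: [-1.7, -9.4, 1.9]
opening: 0.007
```

```bash
python3 look2.py 3 10
```

```text
t 17.17 x 156.2 y 1.7 zbot 90.1 | F x 9.3 y -2.5 z 1.9 | mom [-1.61  0.23 -0.01] rot [-1.574e+00 -1.000e-03  8.200e-02] op 0.007
```

View pics/lk3.png

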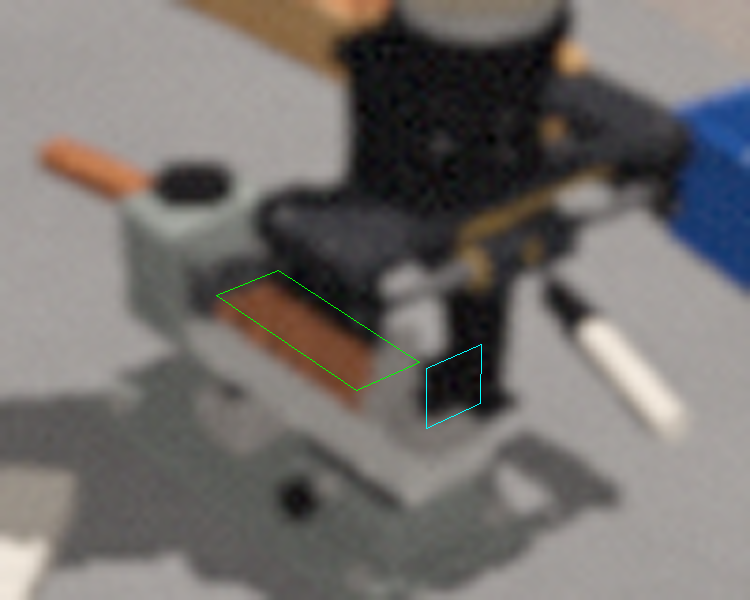

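Rail is about 12 mm short of home, 9 N. Continuing in small steps.

Request:
{"fn": "move_arm", "kwargs": {"rows": [{"tx": 0, "ty": 0, "tz": 0.2, "rx": 0, "ry": 0, "rz": 0, "grip": 0}, {"tx": 0, "ty": 0, "tz": 0.2, "rx": 0, "ry": 0, "rz": 0, "grip": 0}, {"tx": 0, "ty": 0, "tz": 0.15, "rx": 0, "ry": 0, "rz": 0, "grip": 0}, {"tx": 0, "ty": 0, "tz": 0, "rx": 0, "ry": 0, "rz": 0, "grip": 0}]}}

```text
t: 17.55
eef_pos: [532.4, -99.0, 115.3]
tcp_rot: [-1.572, -0.001, 0.082]
ft_force: [-1.8, -7.3, 3.7]
opening: 0.004
```

Request:
{"fn": "move_arm", "kwargs": {"rows": [{"tx": 0, "ty": 0, "tz": 0.15, "rx": 0, "ry": 0, "rz": 0, "grip": 0}, {"tx": 0, "ty": 0, "tz": 0.1, "rx": 0, "ry": 0, "rz": 0, "grip": 0}, {"tx": 0, "ty": 0, "tz": 0, "rx": 0, "ry": 0, "rz": 0, "grip": 0}]}}

```text
t: 17.8
eef_pos: [532.2, -96.5, 115.3]
tcp_rot: [-1.572, -0.001, 0.082]
ft_force: [-0.8, -5.8, 2.1]
opening: 0.002
```

```bash
python3 -c "import st;st.show()"
```

```text
t 17.80 x 147.3 y 1.7 zbot 90.1 | F x 5.7 y -1.3 z 2.1 | mom [-1.15  0.01  0.04] rot [-1.572e+00 -1.000e-03  8.200e-02] op 0.002
```

Request:
{"fn": "move_arm", "kwargs": {"rows": [{"tx": 0, "ty": 0, "tz": 0.1, "rx": 0, "ry": 0, "rz": 0, "grip": 0}, {"tx": 0, "ty": 0, "tz": 0.05, "rx": 0, "ry": 0, "rz": 0, "grip": 0}, {"tx": 0, "ty": 0, "tz": 0, "rx": 0, "ry": 0, "rz": 0, "grip": 0}]}}

```text
t: 18.05
eef_pos: [532.1, -95.4, 115.3]
tcp_rot: [-1.572, -0.001, 0.082]
ft_force: [-0.9, -10.0, 2.6]
opening: 0.006
```

Request:
{"fn": "move_arm", "kwargs": {"rows": [{"tx": 0, "ty": 0, "tz": 0.1, "rx": 0, "ry": 0, "rz": 0, "grip": 0}, {"tx": 0, "ty": 0, "tz": 0, "rx": 0, "ry": 0, "rz": 0, "grip": 0}]}}

```text
t: 18.22
eef_pos: [532.2, -95.3, 115.4]
tcp_rot: [-1.574, -0.001, 0.082]
ft_force: [-2.0, -16.8, 2.8]
opening: 0.001
```

Request:
{"fn": "move_arm", "kwargs": {"rows": [{"tx": 0, "ty": 0, "tz": 0.1, "rx": 0, "ry": 0, "rz": 0, "grip": 0}, {"tx": 0, "ty": 0, "tz": 0, "rx": 0, "ry": 0, "rz": 0, "grip": 0}]}}

```text
t: 18.38
eef_pos: [532.2, -95.1, 115.4]
tcp_rot: [-1.575, -0.001, 0.083]
ft_force: [-1.9, -23.8, 2.0]
opening: 0.004
```

Request:
{"fn": "move_arm", "kwargs": {"rows": [{"tx": 0, "ty": 0, "tz": -0.2, "rx": 0, "ry": 0, "rz": 0, "grip": 0}, {"tx": 0, "ty": 0, "tz": -0.3, "rx": 0, "ry": 0, "rz": 0, "grip": 0}, {"tx": 0, "ty": 0, "tz": -1, "rx": 0, "ry": 0, "rz": 0, "grip": 0}, {"tx": 0, "ty": 0, "tz": -2, "rx": 0, "ry": 0, "rz": 0, "grip": 0}, {"tx": 0, "ty": 0, "tz": -3, "rx": 0, "ry": 0, "rz": 0, "grip": 0}, {"tx": 0, "ty": -4, "tz": 0, "rx": 0, "ry": 0, "rz": 0, "grip": 0}, {"tx": 0, "ty": -4, "tz": -4, "rx": 0, "ry": 0, "rz": 0, "grip": 0}, {"tx": 0, "ty": -2, "tz": -4, "rx": 0, "ry": 0, "rz": 0, "grip": 0}, {"tx": 0, "ty": 0, "tz": -4, "rx": 0, "ry": 0, "rz": 0, "grip": 0}, {"tx": 0, "ty": 0, "tz": 0, "rx": 0, "ry": 0, "rz": 0, "grip": 0}]}}

```text
t: 19.22
eef_pos: [546.4, -269.5, 204.3]
tcp_rot: [-1.574, -0.003, 0.079]
ft_force: [-1.2, 0.5, -1.0]
opening: 0.002
```

```bash
python3 look2.py 4 0; python3 - <<'E'
import st; from rect import *
im,d=env.read_camera('top'); np.savez('top11.npz',im=im,d=d)
x0,x1,y0,y1=255,385,165,235;f=6
big=cv2.resize(im[y0:y1,x0:x1],None,fx=f,fy=f,interpolation=cv2.INTER_CUBIC)
def line(pts,c):
    w=np.array([[*(st.M+a*st.ux+b*st.uy),z] for a,b,z in pts])
    p=(proj('top',w)-[x0,y0]+.5)*f-.5
    cv2.polylines(big,[p.astype(np.int32).reshape(-1,1,2)],True,c,1)
line([(0,-17,87),(100,-17,87),(100,18,87),(0,18,87)],(0,255,0))
line([(124,-15,119),(134,-15,119),(134,15,119),(124,15,119)],(255,255,0))
cv2.imwrite('pics/top11.png',big)
E
```

```text
t 19.22 x 320.9 y 1.6 zbot 179.1 | F x -0.6 y -1.2 z -1.0 | mom [ 0.02 -0.09  0.02] rot [-1.574 -0.003  0.079] op 0.002
```

View pics/lk4.png

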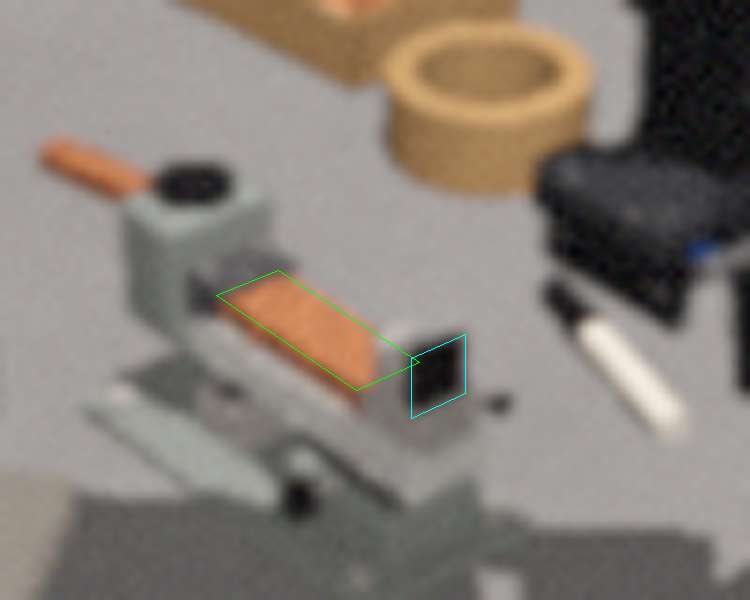

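View pics/top11.png

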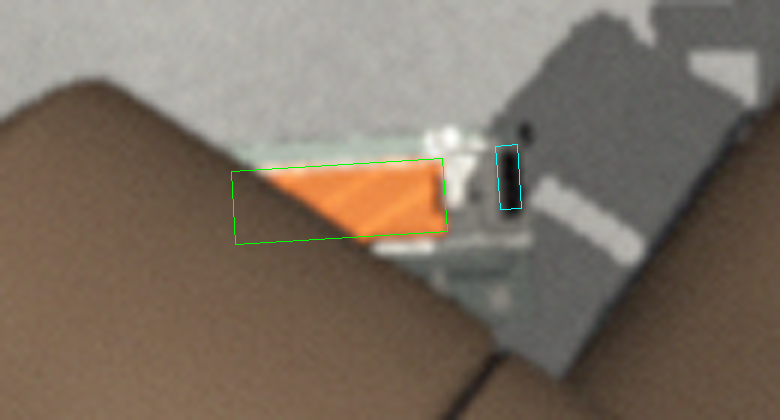

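```bash
python3 - <<'E'
import st; from h import *
G=cv2.cvtColor(np.load('top11.npz')['im'],cv2.COLOR_BGR2GRAY)
s=np.arange(108,150,1.); w=np.arange(-7,7,.5)
pts=st.M+s[:,None,None]*st.ux+w[None,:,None]*st.uy
uv=proj('top',np.concatenate([pts,np.full(pts.shape[:2]+(1,),119.)],-1).reshape(-1,3)).astype(np.float32).reshape(len(s),len(w),2)
print([(int(a),int(b)) for a,b in zip(s,cv2.remap(G,uv[...,0],uv[...,1],1).mean(1))])
st.show()
E
```

```text
[(108, 192), (109, 179), (110, 162), (111, 146), (112, 137), (113, 130), (114, 123), (115, 122), (116, 123), (117, 123), (118, 125), (119, 126), (120, 126), (121, 122), (122, 118), (123, 106), (124, 89), (125, 72), (126, 56), (127, 40), (128, 25), (129, 21), (130, 19), (131, 20), (132, 29), (133, 39), (134, 52), (135, 67), (136, 82), (137, 90), (138, 95), (139, 99), (140, 103), (141, 106), (142, 111), (143, 117), (144, 123), (145, 127), (146, 129), (147, 131), (148, 129), (149, 127)]
t 19.32 x 316.0 y 0.9 zbot 177.5 | F x -0.4 y -0.6 z 0.4 | mom [-0.03 -0.05  0.02] rot [-1.57  0.    0.08] op 0.005
```

```bash
python3 -c "
from cell import env
print(env.job_done())"
```

```text
the job is handed in; nothing more can be done
None
```

The stapler is loaded and closed, and I handed the job in at about 19 s. No verdict came back.

- **Strip:** I took the wide copper strip. My first push failed because the follower's tab slid inside the hollow strip. I backed off, tilted the tail down 0.15 rad and pushed the follower back with about 4 N. Then I levelled the strip, felt it over the core (side forces up to about 3 N) and pressed it onto the floor with about 5 N. I slid it forward until the reading eased and let go.
- **Strip check:** After release, both cameras showed the strip straight and level, with its front under the lip and its tail at about x 100. The top picture matched the expected outline.
- **Rail:** I pushed the thumb plate in with 3–10 N. The force dropped near home, then rose to about 24 N with no further travel, which is the hard stop. I backed off and the rail stayed in, so the catch is holding.
- **Rail check:** The picture puts the rail about 1 mm from fully in, give or take 1–2 mm. I could not read the joint directly.

The gripper ended clear of everything. No peak force I saw exceeded the limits. I did not remeasure the other things on the bench; in the last side picture, the ones in view near the stapler looked where they started.

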